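# Fetch the kitchen timer from its lidded compartment and lean it against the loaf tin

## Robot

A 7-joint arm with a two-finger parallel gripper is mounted at the origin on the work surface. World frame = base frame: x ahead of the robot, y to its left, z up, the work surface at z = 0. Lengths are in m, angles in rad, forces in N, time in s.
With the tool pointing down it reaches from about 0.4 to 0.85 m from the base axis. Payload 10.4 kg.
Tool frame: the origin (TCP) lies at the very end of the fingers, on their centre line; the grasp point (between the pads) lies manip.hold_point_z behind it (manip.hold_point_z is the distance from the TCP to the grasp point, in m); z points along the fingers, x is the direction in which the jaws open and shut, and the axes are right-handed (so a half turn about z gives the same grasp; the last joint's range is limited). The gripper opens to 85 mm and grips with 20 to 120 N. Pads are 22 mm wide; open, the fingers measure 114 mm over their backs; the gripper's body (76 mm by 85 mm) begins 54 mm behind the grasp point. The pads swing forward as they close: fully open they stand 13 mm farther back than shut.
Start: joints at [1.149, 0.332, -0.065, 1.46, 0.022, 1.35, -0.088], TCP at [0.243, -0.576, 0.231] pointing down, gripper open.
Joint ranges: [-2.6, 2.6], [-0.5, 2.12], [-1.47, 1.34], [0.16, 2.42], [-1.27, 4.41], [0.06, 2.06], [-2.6, 2.6]. Speed limits (rad/s): [2.22, 2.22, 2.79, 2.79, 3.14, 3.14, 3.14].

## Interface

Orientations are given as a unit quaternion [x, y, z, w].
In Python, from workcell import readout, camera, camera_info, manip gives the robot as it stands.
- The arm moves only by the tool play_rows, never from a script. Its argument "rows" is a list of rows, each a list of 3 entries, a list of its own where there are three numbers: the shift along the world's x, y, z in mm, then the turn, a rotation vector about the world's x, y, z in degrees, then the finger opening in mm, from 0 to 85.4. In form: [[[tx, ty, tz], [rx, ry, rz], fingers], ...]. A call has 1 to 12 rows; each row shifts and turns the commanded pose from where the row before left it; what a row does not reach is not made up. A row lasts 1/8 s, in which the tool goes at most 62.5 mm and 10.7 degrees, less where a joint would pass 70% of its speed; a pose out of reach is approached as far as the arm can. A call with a gripper value outside its range is refused whole. The fingers move at their own pace and stop on an object; "force" is the grip in N (left out, the last holds). Time passes only in rows, so rows that do not move let the fingers close. It gives the time, the measured TCP pose, the force and the opening at its end, in the units of the state.
- readout.get_obs(): the state, without advancing time (a new reading comes with each control period).
- camera(name): name is "scene" or "top"; returns the picture (420x560x3 uint8, blue, green, red); there is no depth.
- camera_info(name): a dict with "fx", "fy", "cx", "cy" (pixels), "world_from_camera" (4x4, takes a point from camera to world coordinates). Camera axes: x right, y up, looking along -z (the intrinsics and any distortion apply to the point x, -y, -z); pixel columns grow to the right and rows downward; lengths in m; the calibration is good to about 2 mm. A picture is of the moment at which its call begins. camera_info takes no time and is no camera call.
- manip.hand_in(): hands the job in, once; it reports no verdict.
The state is a dict: "clock": time; "joint_pos": joint angles; "joint_velocities": joint speeds; "tau": joint torques, N m; "position": TCP position; "ee_rot": TCP orientation; "ft_force": force on the tool from outside, world axes, zero at the start; "torque": the same for the moment, N m; "grip_width": opening from 0.0 (shut) to 1.0 (fully open).
Only numpy, scipy, OpenCV 4.12 (cv2) and the standard library are available. Lean on these libraries where they do the work, as an engineer would, in place of code of your own. Each camera call takes 0.05 s, during which the arm holds its last target.

## Task

The dough in the loaf tin is proving and needs timing: open only the compartment of the caddy that the kitchen timer lies in, right back so that the lid stays up, and take the timer out. Set it down, not dropped, standing on its foot edge on the bench and leaning back against the tin's long side that faces you, square to it, display outwards and nearer upright than lying. The opened lid may stay up; keep the other lids shut and leave the jar, bowl and shaker where they are.

Things in the scene. Friction and masses are not known exactly. Their poses are not given: they have to be found in the camera images.
- caddy: Fixed black plastic tray, 130 deep (its x) x 452 wide (y) x 52 mm high. 4 mm walls make four compartments in a row along y, 112 mm apart, 122 x 108 mm inside, floor at 6 mm, each with a clear lid and one thing in it: timer, round cutter, nozzle or cup. The floor is smooth: a thing pressed lightly by a fingertip drags along. Origin: centre of its underside; x away from the robot, z up.
- timer: Flat white block 76 long (x) x 46 wide (y) x 16 mm thick (z), 50 to 100 g. Origin: centre of its back; x points to its head (display end), -x to its foot (plain end), z out of the display. Lies on its back in a compartment, head away from the robot, only 9 to 18 mm from the left (+y) wall, too near for most fingers: drag it 15 mm over first, then take it by its sides.
- timer_foot (a point): Middle of the timer's foot edge, on its back face.
- timer_head (a point): Middle of the timer's head edge, on its back face.
- tin: The lidded loaf tin full of dough: heavy, does not move, straight upright sides, 112 deep (its x) x 240 long (its y) x 110 mm high; its lid has a rim 3 mm proud from 98 mm up. Origin: centre of its underside; its long front side, 56 mm from the origin towards -x, faces the robot.
- cutter: Round pastry cutter, a steel ring 46 mm across and 32 mm high, in another compartment. Origin: centre of its underside.
- nozzle: Steel piping nozzle, a cone 36 mm across and 40 mm high, in another compartment. Origin: centre of its underside.
- measure: Small steel measuring cup, 44 mm across and 34 mm high, in another compartment. Origin: centre of its underside.
- jar: Bystander: glass jar with a steel lid, 80 mm across, 120 mm high, beyond the caddy and the tin. Origin: centre of its underside.
- bowl: Bystander: white bowl, 110 mm across, 45 mm high, at the left near the robot. Origin: centre of its underside.
- shaker: Bystander: steel shaker, 64 mm across, 100 mm high, beyond the caddy. Origin: centre of its underside.
- comp0 (a point): Centre of the floor of compartment 0 (0 is the leftmost, +y; 3 the rightmost).
- lid0 (a joint): Lid of compartment 0, clear plastic, 109 wide, 4 mm thick, 70 g, on the caddy's top. Hinged along the caddy's far top edge (65 mm from the caddy's origin towards its +x, 52 mm up; axis along its y). 0 rad is shut; it grows as the near edge rises; stop at 1.85 (leaning back, stays there by its weight). The hinge is loose: left below about 1.5 rad the lid falls shut.
- lid0_tab (a point): Lift tab of lid 0: middle of the outer lower edge of the tab, 40 wide, 5 mm thick, that juts 16 mm out from the middle of the lid's near edge, beyond the caddy's front wall, 52 mm above the bench when shut; a fingertip can go under it from in front. It is 146 mm from the hinge line.
- comp1 (a point): Centre of the floor of compartment 1 (0 is the leftmost, +y; 3 the rightmost).
- lid1 (a joint): Lid of compartment 1, like lid0.
- lid1_tab (a point): Lift tab of lid 1, likewise.
- comp2 (a point): Centre of the floor of compartment 2 (0 is the leftmost, +y; 3 the rightmost).
- lid2 (a joint): Lid of compartment 2, like lid0.
- lid2_tab (a point): Lift tab of lid 2, likewise.
- comp3 (a point): Centre of the floor of compartment 3 (0 is the leftmost, +y; 3 the rightmost).
- lid3 (a joint): Lid of compartment 3, like lid0.
- lid3_tab (a point): Lift tab of lid 3, likewise.

How it is judged:
On the way, in this order (a step that is already met when the one before it is completed fails the run):
1. the lid over the timer is right back (beyond 1.55 rad) with the timer still in its compartment (((distance between timer and comp0 below 0.056 m and value of joint lid0 above 1.55 rad) or (distance between timer and comp1 below 0.056 m and value of joint lid1 above 1.55 rad) or (distance between timer and comp2 below 0.056 m and value of joint lid2 above 1.55 rad) or (distance between timer and comp3 below 0.056 m and value of joint lid3 above 1.55 rad))), for 0.2 s.
2. the timer is held by the fingers above the caddy, more than 80 mm over the bench (height (world z) of timer above 0.08 m and contact force between timer and the fingers above 0.2 N), for 0.1 s.
At the end, for the whole second after the job is handed in: The timer rests on its foot edge (within 12 mm of the bench, level within 8 deg), leaning back 4 to 45 deg against the tin's side facing the robot, display out, square within 20 deg. The other lids are shut (under 0.1 rad), contents inside; jar, bowl and shaker within 30 mm of their places (angle between timer's own x axis and vertical between 0.07 and 0.785 rad and angle between timer's own z axis and vertical below 1.5 rad and height (world z) of timer_foot below 0.012 m and angle between the y axis of timer and the y axis of tin, either way round below 0.35 rad and angle between timer's own y axis and vertical between 1.42 and 1.72 rad and contact force between timer and tin above 0.01 N and x of timer in the frame of tin below -0.055 m and y of timer in the frame of tin between -0.12 and 0.12 m and linear speed of timer below 0.01 m/s and angular speed of timer below 0.1 rad/s and (value of joint lid0 below 0.1 rad or not (distance between any of cutter, nozzle, measure and comp0 below 0.056 m)) and (value of joint lid1 below 0.1 rad or not (distance between any of cutter, nozzle, measure and comp1 below 0.056 m)) and (value of joint lid2 below 0.1 rad or not (distance between any of cutter, nozzle, measure and comp2 below 0.056 m)) and (value of joint lid3 below 0.1 rad or not (distance between any of cutter, nozzle, measure and comp3 below 0.056 m)) and (distance between cutter and comp0 below 0.056 m or distance between cutter and comp1 below 0.056 m or distance between cutter and comp2 below 0.056 m or distance between cutter and comp3 below 0.056 m) and (distance between nozzle and comp0 below 0.056 m or distance between nozzle and comp1 below 0.056 m or distance between nozzle and comp2 below 0.056 m or distance between nozzle and comp3 below 0.056 m) and (distance between measure and comp0 below 0.056 m or distance between measure and comp1 below 0.056 m or distance between measure and comp2 below 0.056 m or distance between measure and comp3 below 0.056 m) and distance of each of jar, bowl, shaker from where it was at the start of the episode below 0.03 m); the robot touches nothing.
It fails at once if the lid of a compartment that holds something else is opened (beyond 0.15 rad) ((value of joint lid0 above 0.15 rad and distance between cutter and comp0 below 0.056 m) or (value of joint lid0 above 0.15 rad and distance between nozzle and comp0 below 0.056 m) or (value of joint lid0 above 0.15 rad and distance between measure and comp0 below 0.056 m) or (value of joint lid1 above 0.15 rad and distance between cutter and comp1 below 0.056 m) or (value of joint lid1 above 0.15 rad and distance between nozzle and comp1 below 0.056 m) or (value of joint lid1 above 0.15 rad and distance between measure and comp1 below 0.056 m) or (value of joint lid2 above 0.15 rad and distance between cutter and comp2 below 0.056 m) or (value of joint lid2 above 0.15 rad and distance between nozzle and comp2 below 0.056 m) or (value of joint lid2 above 0.15 rad and distance between measure and comp2 below 0.056 m) or (value of joint lid3 above 0.15 rad and distance between cutter and comp3 below 0.056 m) or (value of joint lid3 above 0.15 rad and distance between nozzle and comp3 below 0.056 m) or (value of joint lid3 above 0.15 rad and distance between measure and comp3 below 0.056 m)).
It fails at once if the timer is dropped: in free fall with its back more than 90 mm above the bench (height (world z) of timer above 0.09 m and contact force between timer and anything else below 0.005 N).
It fails at once if the glass jar is knocked over or shoved (more than 30 mm) (distance of jar from where it was at the start of the episode above 0.03 m or angle between jar's own z axis and vertical above 0.5 rad).
It fails at once if the bowl is knocked over or shoved (more than 30 mm) (distance of bowl from where it was at the start of the episode above 0.03 m or angle between bowl's own z axis and vertical above 0.5 rad).
It fails at once if the shaker is knocked over or shoved (more than 30 mm) (distance of shaker from where it was at the start of the episode above 0.03 m or angle between shaker's own z axis and vertical above 0.5 rad).
It also fails if it takes over 64 s, if anything falls off the work surface, if the arm or the gripper's body presses on something with over 40 N, if the wrist force passes 120 N, or if a joint passes its speed limit or range.

## Working session

There is one attempt and no reset: what is moved stays moved. The work goes in short steps, Python scripts to look and compute and a tool call to move; the robot and the scene stay as the last step left them, time stands still between calls to the robot, and variables do not carry over. Pictures are saved under pics/ and viewed, and the job is handed in when it is done.

Besides the shell and the picture viewer there is one more tool, called by a JSON object that holds its "name" and its "arguments", one argument or row to a line. play_rows: Moves the arm, as the interface text tells. Its arguments: {"type":"object","properties":{"rows":{"type":"array"},"force":{"type":"number"}},"required":["rows"]}

```bash
ls; mkdir -p pics
python3 - <<'E'
from workcell import readout,camera,camera_info,manip
import cv2,numpy as np
print(manip.hold_point_z, readout.get_obs())
for n in("scene","top"):
    cv2.imwrite(f"pics/{n}0.png",camera(n)); i=camera_info(n); print(n,i)
E
```

```text
pics
0.0187 {'clock': 0.0, 'joint_pos': array([ 1.14936107,  0.33286587, -0.06470172,  1.46094488,  0.02163116,
        1.34988805, -0.08845471]), 'joint_velocities': array([-0.00018094,  0.00025107,  0.00098018, -0.00011495,  0.00170343,
       -0.00029893,  0.00071316]), 'tau': array([-4.16927487e-04, -6.25436425e+01,  4.91284614e-02, -3.91596615e+01,
        1.63205015e-02,  9.94321425e-03, -1.88259759e-05]), 'position': array([ 0.24255772, -0.57560866,  0.23051799]), 'ee_rot': array([ 8.33190718e-01, -5.52985290e-01, -6.12200310e-04, -3.49286990e-04]), 'ft_force': array([ 0.87834122,  0.32668138, -0.21603044]), 'torque': array([-0.00855363,  0.00760658, -0.02105204]), 'grip_width': 1.001514617280828}
scene {'fx': 395.50203314340035, 'fy': 395.50203314340035, 'cx': 276.8297351148528, 'cy': 213.7017610763562, 'world_from_camera': array([[ 0.47001423, -0.54962043,  0.69065477,  1.27818755],
       [ 0.88262906,  0.28623483, -0.37287472, -0.28301935],
       [ 0.00725011,  0.7848484 ,  0.61964541,  0.70078638],
       [ 0.        ,  0.        ,  0.        ,  1.        ]])}
top {'fx': 416.6443778373324, 'fy': 416.6443778373324, 'cx': 274.55571981164866, 'cy': 206.32530973657802, 'world_from_camera': array([[-0.0067519 ,  0.9846321 , -0.17451083,  0.38621867],
       [-0.99983425, -0.00959808, -0.01547071,  0.0804652 ],
       [-0.01690793,  0.17437745,  0.98453371,  1.05761327],
       [ 0.        ,  0.        ,  0.        ,  1.        ]])}
```

View pics/scene0.png

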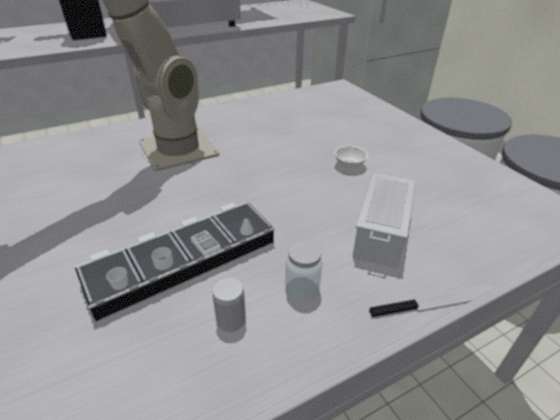

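View pics/top0.png

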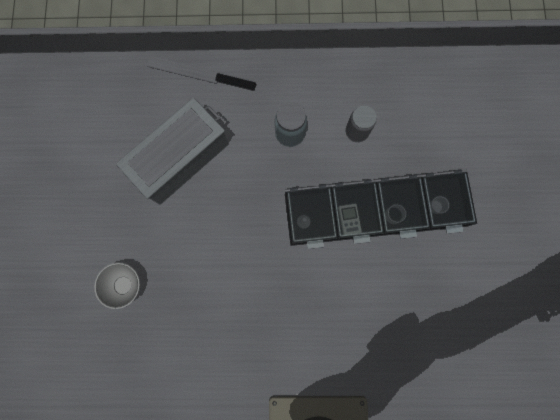

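The timer is in compartment 1 (top view around (349,220)), and the nozzle, cutter and cup are in the others. The tin is at about (172,147), turned, with its long side facing the lower right. I'll zoom in to measure.

Run:
```python
import cv2
t=cv2.imread("pics/top0.png")
cv2.imwrite("pics/t_cad.png",cv2.resize(t[160:260,280:480],None,fx=4,fy=4,interpolation=cv2.INTER_CUBIC))
cv2.imwrite("pics/t_tin.png",cv2.resize(t[90:210,110:240],None,fx=5,fy=5,interpolation=cv2.INTER_CUBIC)[:600])
s=cv2.imread("pics/scene0.png")
cv2.imwrite("pics/s_cad.png",cv2.resize(s[195:315,70:280],None,fx=3.8,fy=3.8,interpolation=cv2.INTER_CUBIC))
cv2.imwrite("pics/s_tin.png",cv2.resize(s[165:285,340:430],None,fx=5,fy=5,interpolation=cv2.INTER_CUBIC))
```

```text
(no output)
```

View pics/t_cad.png

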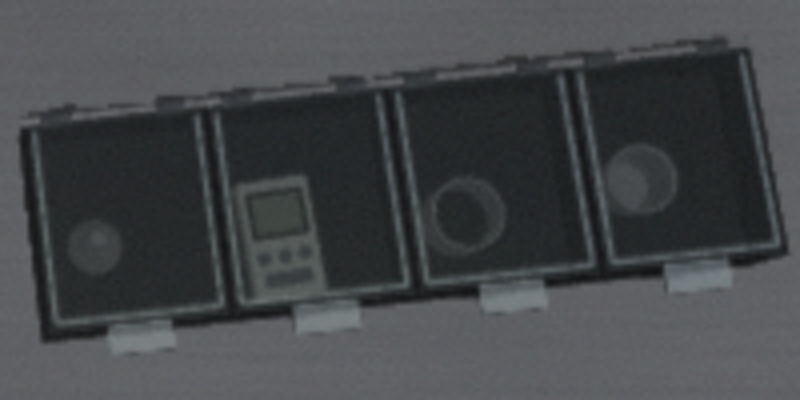

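View pics/t_tin.png

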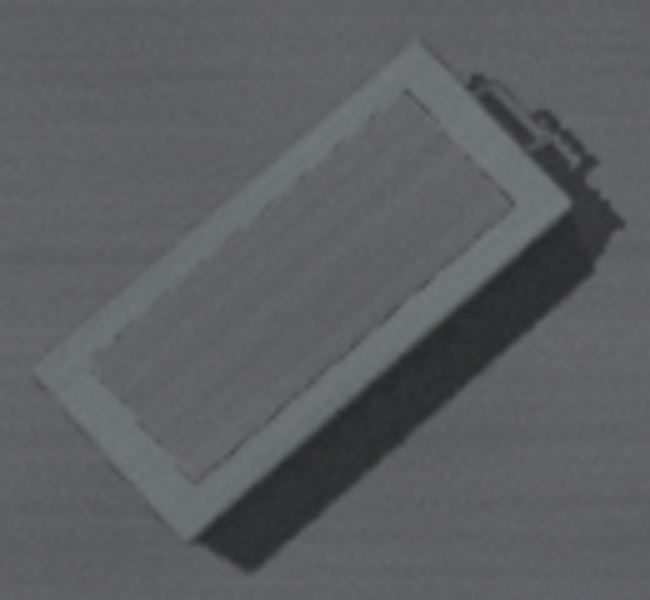

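View pics/s_cad.png

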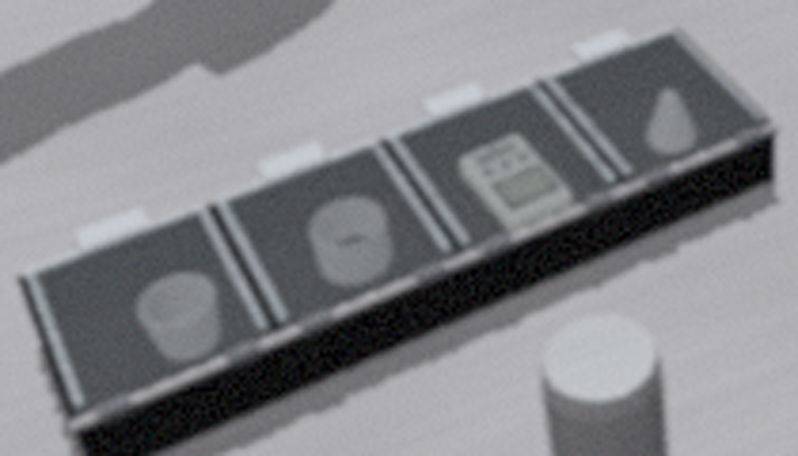

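View pics/s_tin.png

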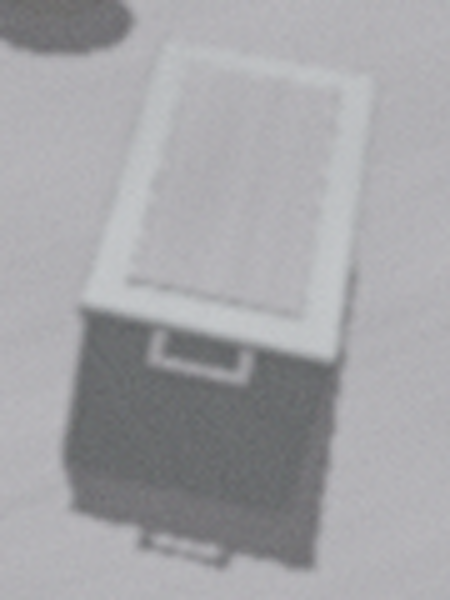

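```bash
cat > h.py <<'E'
import numpy as np
from workcell import readout,camera,camera_info,manip
def ray(n,u,v):
    i=camera_info(n);T=i["world_from_camera"]
    d=np.array([(u-i["cx"])/i["fx"],-(v-i["cy"])/i["fy"],-1.0]);d=T[:3,:3]@d
    return T[:3,3],d/np.linalg.norm(d)
def onz(n,u,v,z):
    o,d=ray(n,u,v);return o+d*(z-o[2])/d[2]
def tri(p,q):
    o1,d1=ray("top",*p);o2,d2=ray("scene",*q)
    A=np.c_[d1,-d2];s=np.linalg.lstsq(A,o2-o1,rcond=None)[0]
    a,b=o1+s[0]*d1,o2+s[1]*d2
    return (a+b)/2,np.linalg.norm(a-b)
def un(p,k,ox,oy): return ((p[0]+.5)/k-.5+ox,(p[1]+.5)/k-.5+oy)
def proj(n,X):
    i=camera_info(n);T=i["world_from_camera"];c=T[:3,:3].T@(np.array(X)-T[:3,3])
    return i["cx"]+i["fx"]*c[0]/-c[2], i["cy"]+i["fy"]*c[1]/c[2]
E
python3 - <<'E'
from h import *
np.set_printoptions(precision=4,suppress=True)
tc=lambda p:un(p,4,280,160); tt=lambda p:un(p,5,110,90); sc=lambda p:un(p,3.8,70,195); st=lambda p:un(p,5,340,165)
R=[]
for a,b in [((572,205),(82,308)),((418,42),(335,358)),((36,372),(372,75)),((190,543),(165,47))]:
    X,e=tri(tt(a),st(b)); P=onz("top",*tt(a),.11); print("tin",X,e,P, onz("scene",*st(b),.11)); R.append(P)
R=np.array(R);print("sizes",[np.linalg.norm(R[i]-R[i-3]) for i in range(4)],"ctr",R.mean(0),"yaw of y axis",np.degrees(np.arctan2(*(R[2]+R[3]-R[0]-R[1])[[1,0]]))-90)
for a,b in [((296,305),(478,83)),((360,300),(425,102)),((362,328),(430,116)),((298,333),(484,98))]:
    X,e=tri(tc(a),sc(b)); print("tab1 ",X,e,onz("top",*tc(a),.056))
for a,b in [((242,186),(573,202)),((305,176),(515,225)),((326,290),(461,158)),((253,300),(518,134))]:
    X,e=tri(tc(a),sc(b)); print("timer",X,e,onz("top",*tc(a),.022))
# caddy corners & other tabs outer edge centres
for a in [(144,350),(330,331),(515,308),(700,290)]: print("tabout",onz("top",*tc(a),.052))
# bystander
for n,p in [("jar",(291,119)),("shak",(363,117)),("bowl",(117,285))]: print(n,onz("top",*p,.1))
E
```

```text
tin [0.7416 0.2165 0.1053] 0.0018584661288643036 [0.7393 0.2151 0.11  ] [0.746  0.2136 0.11  ]
tin [0.8256 0.2933 0.1082] 0.003775185607526379 [0.8235 0.2913 0.11  ] [0.8273 0.2937 0.11  ]
tin [0.6607 0.4699 0.1108] 0.004101728003562364 [0.6596 0.4683 0.11  ] [0.6599 0.4736 0.11  ]
tin [0.5787 0.3951 0.1042] 0.0045772029852059895 [0.5763 0.3911 0.11  ] [0.5856 0.3913 0.11  ]
sizes [np.float64(0.11352237871587881), np.float64(0.2411970569527038), np.float64(0.11357428206574963), np.float64(0.23993720223379678)] ctr [0.6997 0.3414 0.11  ] yaw of y axis 42.79328523321624
tab1  [ 0.4883 -0.0917  0.0688] 0.0011412235649365886 [ 0.4898 -0.0934  0.056 ]
tab1  [ 0.491  -0.1294  0.0687] 0.000594404106868152 [ 0.4925 -0.1318  0.056 ]
tab1  [ 0.4777 -0.1299  0.0472] 0.008742149479022122 [ 0.4756 -0.1323  0.056 ]
tab1  [ 0.4753 -0.0912  0.0463] 0.009114291908858516 [ 0.4729 -0.0939  0.056 ]
timer [ 0.5709 -0.0656  0.017 ] 0.007531660446395097 [ 0.5687 -0.0684  0.022 ]
timer [ 0.5761 -0.1063  0.0188] 0.005103582789583179 [ 0.5747 -0.1082  0.022 ]
timer [ 0.5028 -0.1166  0.0233] 0.002987977288102865 [ 0.5025 -0.1183  0.022 ]
timer [ 0.4967 -0.0724  0.0225] 0.0004964813807340415 [ 0.4966 -0.0728  0.022 ]
tabout [ 0.4638 -0.0019  0.052 ]
tabout [ 0.4743 -0.1138  0.052 ]
tabout [ 0.4873 -0.2254  0.052 ]
tabout [ 0.4972 -0.3368  0.052 ]
jar [0.7704 0.0542 0.1   ]
shak [ 0.7732 -0.1198  0.1   ]
bowl [0.3778 0.4549 0.1   ]
```

Timer top corners, tin rim (113.5 x 240.5 mm, top at about 0.107) and tab spacing match the given sizes. The caddy is yawed about 5.7° and the tin about 42.8°. First move: fingers shut, tilted forward, in front of tab 1.

{"name": "play_rows", "arguments": {
  "rows": [
    [[10,38,-5],[0,0,-8.5],0],
    [[13,38,-5],[0,0,-8.5],0],
    [[13,38,-8],[0,0,0],0],
    [[13,38,-8],[0,0,0],0],
    [[13,38,-8],[0,0,0],0],
    [[13,38,-8],[0,0,0],0],
    [[13,38,-8],[0,0,0],0],
    [[13,38,-8],[1,-10,0],0],
    [[13,38,-8],[1,-10,0],0],
    [[13,38,-8],[1,-10,0],0],
    [[13,38,-8],[1,-10,0],0],
    [[13,38,-8],[1,-10,0],0]
  ]
}}

```text
clock: 1.6
position: [0.3745, -0.175, 0.1748]
ee_rot: [0.713, -0.636, 0.191, -0.225]
ft_force: [-0.0, -0.4, 0.6]
grip_width: -0.002
```

```bash
cat >> h.py <<'E'
from scipy.spatial.transform import Rotation as Ro
def st():
    o=readout.get_obs();R=Ro.from_quat(o["ee_rot"]).as_matrix()
    np.set_printoptions(precision=4,suppress=True)
    print("t",o["clock"],"p",o["position"],"xt",R[:,0],"zt",R[:,2],"F",o["ft_force"],"g",o["grip_width"],"\nq",o["joint_pos"]);return o,R
E
python3 -c "
from h import *;import cv2
st();cv2.imwrite('pics/a1.png',camera('scene'))"
```

```text
t 1.6 p [ 0.3745 -0.175   0.1748] xt [ 0.1189 -0.9928 -0.013 ] zt [ 0.5593  0.0778 -0.8253] F [-0.0197 -0.4035  0.5823] g -0.0018740377183658389 
q [ 1.2268 -0.3919 -0.458   2.3956 -0.8608  0.8874 -0.195 ]
```

View pics/a1.png

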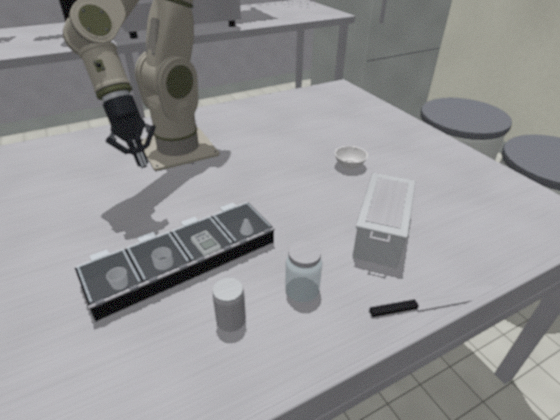

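The arm folded near the elbow limit (j4 = 2.40) because the path cut inside. I'll go back upright and further out so that j1 swings round.

{"name": "play_rows", "arguments": {
  "rows": [
    [[15,-25,15],[-0.8,8,0],0],
    [[20,-20,15],[-0.8,8,0],0],
    [[25,-10,15],[-0.8,8,0],0],
    [[25,0,10],[-0.8,8,0],0],
    [[25,5,10],[0,0,0],0],
    [[25,10,10],[0,0,0],0],
    [[20,15,10],[0,0,0],0],
    [[15,20,5],[0,0,0],0],
    [[5,20,5],[0,0,0],0],
    [[0,20,0],[0,0,0],0]
  ]
}}

```text
clock: 2.9
position: [0.5495, -0.1407, 0.2698]
ee_rot: [0.744, -0.668, 0.005, -0.02]
ft_force: [-0.5, -0.2, 0.1]
grip_width: 0.001
```

```bash
python3 -c "
from h import *
st()"
```

```text
t 2.9 p [ 0.5495 -0.1407  0.2698] xt [ 0.1066 -0.9941 -0.0192] zt [ 0.0353  0.0231 -0.9991] F [-0.4781 -0.1795  0.1456] g 0.0012067444425724304 
q [ 0.9825  0.2918 -0.956   1.546   0.2158  1.3932 -1.4482]
```

```bash
cat > fk.py <<'E'
import numpy as np, itertools
from scipy.spatial.transform import Rotation as Ro
from scipy.optimize import least_squares
D=[([1.14936107,0.33286587,-0.06470172,1.46094488,0.02163116,1.34988805,-0.08845471],[.24255772,-.57560866,.23051799],[.8332,-.5530,-.0006,-.0003]),
([1.2268,-.3919,-.458,2.3956,-.8608,.8874,-.195],[.3745,-.175,.1748],[.713,-.636,.191,-.225]),
([.9825,.2918,-.956,1.546,.2158,1.3932,-1.4482],[.5495,-.1407,.2698],[.744,-.668,.005,-.02])]
def fk(q,L,s,off):
    R=Ro.identity();p=np.zeros(3)
    ax=['z','y','z','y','z','y','z'];lens=[L[0],0,L[1],0,L[2],0,L[3]]
    offx=[0,0,0,L[4],L[5],0,L[6]]
    for i in range(7):
        # link before joint
        R=R*Ro.from_euler(ax[i],s[i]*q[i]+(off[0] if i==0 else off[1] if i==6 else 0))
        p=p+R.apply([offx[i],0,lens[i]])
    return p,R
if __name__=="__main__":
    best=[]
    for s1,s3,s5,s7 in itertools.product([1,-1],repeat=4):
      for s4,s6 in itertools.product([1,-1],repeat=2):
        s=[s1,1,s3,s4,s5,s6,s7]
        def res(x):
            r=[]
            for q,p,o in D:
                P,R=fk(q,x[:7],s,x[7:9]); r+=list((P-p)*5); r+=list((Ro.from_quat(o).inv()*R).as_rotvec())
            return r
        for o1 in (0,1.57,3.14,-1.57):
          for o7 in (0,1.57,3.14,-1.57):
            z=least_squares(res,[.3,.4,.4,.25,0,0,0,o1,o7]);best.append((z.cost,s,z.x))
    best.sort(key=lambda b:b[0])
    np.set_printoptions(precision=4,suppress=True)
    for b in best[:4]: print(b)
E
timeout 500 python3 fk.py
```

```text
(np.float64(0.0012102104492698288), [-1, 1, -1, 1, -1, 1, -1], array([ 0.2991,  0.519 ,  0.4618,  0.4641,  0.0999, -0.1035,  0.0043,
       -0.0707,  3.0751]))
(np.float64(0.0012102104492698396), [-1, 1, -1, 1, -1, 1, -1], array([ 0.2991,  0.519 ,  0.4618,  0.4641,  0.0999, -0.1035,  0.0043,
       -0.0707,  3.0751]))
(np.float64(0.0012102104492698396), [-1, 1, -1, 1, -1, 1, -1], array([ 0.2991,  0.519 ,  0.4618,  0.4641,  0.0999, -0.1035,  0.0043,
       -0.0707, -3.2081]))
(np.float64(0.0012102104492698405), [-1, 1, -1, 1, -1, 1, -1], array([ 0.2991,  0.519 ,  0.4618,  0.4641,  0.0999, -0.1035,  0.0043,
       -0.0707,  3.0751]))
```

```bash
cat > ik.py <<'E'
from fk import *
L=np.array([.2991,.519,.4618,.4641,.0999,-.1035,.0043]);S=[-1,1,-1,1,-1,1,-1];OFF=[-.0707,3.0751]
lo=np.array([-2.6,-.5,-1.47,.16,-1.27,.06,-2.6]);hi=np.array([2.6,2.12,1.34,2.42,4.41,2.06,2.6])
def F(q): return fk(q,L,S,OFF)
def err(q,p,R):
    P,Q=F(q); return np.r_[(p-P)*5,(R*Q.inv()).as_rotvec()]
def solve(q0,p,R):
    z=least_squares(lambda q:np.r_[err(q,p,R),.002*(q-q0)],np.clip(q0,lo+.01,hi-.01),bounds=(lo,hi)); return z.x,np.abs(err(z.x,p,R))
def pose(yaw,tilt,flip=0):  # tool down, jaw axis along -y_c ; then tilted forward
    R=Ro.from_matrix(np.array([[0,-1,0],[-1,0,0],[0,0,-1.]]).T)
    if flip: R=R*Ro.from_euler('z',np.pi)
    return Ro.from_euler('z',yaw,degrees=True)*Ro.from_euler('y',-tilt,degrees=True)*R
E
python3 - <<'E'
from ik import *
np.set_printoptions(precision=3,suppress=True)
cur=np.array(D[2][0])
print(pose(5.7,0).as_matrix())
def run(name,p,R):
  for q0 in (cur,[.3,.2,0,1.8,0,1.2,-1],[0,-.2,0,2.2,0,.5,0],[-.3,.3,0,1.8,0,1,0.5],[.8,0,-.9,2.2,0,.7,-1.5],[-.8,0,.9,2.2,0,.7,1.]):
    q,e=solve(np.array(q0),np.array(p),R); print(name,e.max().round(3),q)
for t in (30,40,50): run(f"tab{t}",[.47,-.114,.034],pose(5.7,t))
run("tabhi",[.55,-.106,.21],pose(5.7,40))
run("timer",[.535,-.092,.01],pose(5.7,0))
for t in (55,70): run(f"tin{t}",[.62,.325,.045],pose(42.8,t))
E
```

```text
[[ 0.099 -0.995  0.   ]
 [-0.995 -0.099 -0.   ]
 [ 0.     0.    -1.   ]]
tab30 0.003 [-1.151  0.208  1.34   2.42  -1.182  0.384 -0.274]
tab30 0.003 [-1.151  0.208  1.34   2.42  -1.182  0.384 -0.274]
tab30 0.003 [-1.151  0.208  1.34   2.42  -1.182  0.384 -0.274]
tab30 0.003 [-1.151  0.208  1.34   2.42  -1.182  0.384 -0.274]
tab30 0.003 [-1.151  0.208  1.34   2.42  -1.182  0.384 -0.274]
tab30 0.003 [-1.151  0.208  1.34   2.42  -1.182  0.384 -0.274]
tab40 0.088 [-0.425  0.073  0.697  2.42  -1.27   0.373 -0.036]
tab40 0.088 [-0.429  0.073  0.701  2.42  -1.27   0.373 -0.037]
tab40 0.088 [-0.43   0.073  0.702  2.42  -1.27   0.373 -0.037]
tab40 0.088 [-0.431  0.073  0.702  2.42  -1.27   0.373 -0.037]
tab40 0.088 [-0.426  0.073  0.698  2.42  -1.27   0.373 -0.037]
tab40 0.088 [-0.434  0.073  0.706  2.42  -1.27   0.373 -0.037]
tab50 0.135 [ 1.632  0.295 -1.204  2.42  -1.27   0.347  0.293]
tab50 0.135 [ 1.632  0.295 -1.204  2.42  -1.27   0.347  0.293]
tab50 0.135 [ 1.632  0.295 -1.204  2.42  -1.27   0.347  0.293]
tab50 0.135 [ 1.632  0.295 -1.204  2.42  -1.27   0.347  0.293]
tab50 0.135 [ 1.632
[... 890 characters left out ...]
  -2.446]
tin55 0.149 [ 0.441  0.473 -1.01   2.139 -1.27   0.06   0.13 ]
tin55 0.149 [ 0.441  0.473 -1.01   2.139 -1.27   0.06   0.13 ]
tin55 0.149 [ 0.441  0.473 -1.01   2.139 -1.27   0.06   0.13 ]
tin55 0.149 [ 0.441  0.473 -1.01   2.139 -1.27   0.06   0.13 ]
tin55 0.149 [ 0.44   0.473 -1.01   2.139 -1.27   0.06   0.13 ]
tin70 0.0 [ 1.151  2.12  -1.264  2.129  2.684  0.465 -2.166]
tin70 0.267 [ 0.981  1.247 -1.322  2.141 -1.27   0.06   0.961]
tin70 0.267 [ 0.981  1.247 -1.322  2.141 -1.27   0.06   0.961]
tin70 0.267 [ 0.981  1.247 -1.322  2.141 -1.27   0.06   0.961]
tin70 0.267 [ 0.981  1.247 -1.322  2.141 -1.27   0.06   0.961]
tin70 0.267 [ 0.981  1.247 -1.322  2.141 -1.27   0.06   0.961]
```

Run:
```python
from ik import *
np.set_printoptions(precision=3,suppress=True)
cur=np.array(D[2][0])
def run(name,p,R):
  seen=[]
  for q0 in (cur,[.3,.2,0,1.8,0,1.2,-1],[-.3,.3,0,1.8,0,1,0.5],[.8,0,-.9,2.2,0,.7,-1.5],[-.8,0,.9,2.2,0,.7,1.]):
    q,e=solve(np.array(q0),np.array(p),R)
    if not any(np.abs(q-s).max()<.1 for s in seen): seen.append(q); print(name,e.max().round(3),q)
for t in (15,20,25): run(f"tab{t}",[.47,-.114,.03],pose(5.7,t))
for t in (20,): run(f"tab yaw-10 {t}",[.47,-.114,.03],pose(-10,t))
for t in (-15,-30): run(f"timer{t}",[.535,-.092,.01],pose(5.7,t))
for t in (20,30,40): run(f"tin{t}",[.62,.325,.045],pose(42.8,t))
for t in (30,40): run(f"tinyaw30 {t}",[.62,.325,.045],pose(30,t))
for t in (30,40): run(f"tin-y {t}",[.67,.25,.045],pose(42.8,t))
```

```text
tab15 0.0 [ 1.175  0.181 -0.965  2.29   0.095  0.507 -1.308]
tab15 0.0 [ 0.259  0.105 -0.05   2.288 -0.186  0.513 -1.105]
tab15 0.0 [-0.157  0.114  0.367  2.284 -0.274  0.522 -1.042]
tab15 0.0 [ 0.982  0.144 -0.772  2.291 -0.001  0.506 -1.239]
tab15 0.0 [-0.959  0.355  1.21   2.245 -0.75   0.644 -0.696]
tab20 0.0 [ 1.212  0.113 -0.986  2.372 -0.116  0.389 -1.122]
tab20 0.0 [ 0.272  0.065 -0.059  2.364 -0.321  0.405 -0.978]
tab20 0.0 [-0.111  0.071  0.321  2.361 -0.377  0.412 -0.937]
tab20 0.0 [ 1.021  0.09  -0.8    2.37  -0.184  0.393 -1.074]
tab20 0.0 [-1.009  0.278  1.234  2.32  -0.815  0.528 -0.622]
tab25 0.0 [-0.68   0.064  0.87   2.42  -0.643  0.328 -0.712]
tab25 0.0 [-0.957  0.12   1.144  2.407 -0.768  0.359 -0.623]
tab yaw-10 20 0.0 [ 1.076  0.079 -0.896  2.394  0.09   0.352 -1.628]
tab yaw-10 20 0.0 [ 0.214  0.049 -0.048  2.394 -0.056  0.351 -1.526]
tab yaw-10 20 0.0 [-0.161  0.052  0.323  2.394 -0.102  0.352 -1.494]
tab yaw-10 20 0.0 [ 0.922  0.067 -0.745  2.394  0.05   0.351 -1.599]
tab yaw-10 20 0.0 [-1.201  0.328  1.34   2.35  -0.751  0.459 -1.033]
timer-15 0.0 [ 0.584  0
[... 1758 characters left out ...]
.013 [ 0.319  0.433 -0.712  2.132  1.33   0.06  -2.6  ]
tinyaw30 40 0.019 [-1.232  0.363  0.529  2.136 -1.27   0.06  -0.587]
tin-y 30 0.0 [ 0.551  0.601 -0.939  1.996  0.529  0.35  -1.467]
tin-y 30 0.0 [ 0.054  0.394 -0.445  2.015 -0.247  0.31  -0.922]
tin-y 30 0.0 [-0.437  0.369  0.061  1.982 -0.665  0.383 -0.635]
tin-y 30 0.0 [ 0.428  0.514 -0.81   2.014  0.272  0.313 -1.289]
tin-y 30 0.0 [-0.895  0.457  0.576  1.936 -1.008  0.519 -0.42 ]
tin-y 40 0.0 [ 0.679  0.64  -0.952  2.147  0.571  0.06  -1.405]
tin-y 40 0.0 [ 0.342  0.436 -0.774  2.147 -0.57   0.06  -0.546]
tin-y 40 0.0 [-0.27   0.345 -0.148  2.061 -1.187  0.236 -0.108]
tin-y 40 0.0 [-0.433  0.352  0.033  2.047 -1.27   0.285 -0.06 ]
```

{"name": "play_rows", "arguments": {
  "rows": [
    [[-19,4,-20],[0.0,-3,0],0],
    [[-19,4,-20],[0.0,-3,0],0],
    [[-19,4,-25],[0.0,-3,0],0],
    [[-19,4,-25],[0.2,-3,0],0],
    [[-19,4,-25],[0.2,-3,0],0],
    [[-20,4,-25],[0,0,0],0],
    [[0,0,-20],[0,0,0],0],
    [[0,0,0],[0,0,0],0]
  ]
}}

```text
clock: 3.9
position: [0.4329, -0.1175, 0.1088]
ee_rot: [0.736, -0.661, 0.099, -0.109]
ft_force: [-0.3, 0.1, -0.6]
grip_width: -0.001
```

```bash
python3 -c "
from h import *;import cv2
st();s=camera('scene');cv2.imwrite('pics/a2.png',cv2.resize(s[120:320,60:280],None,fx=3,fy=3));t=camera('top');cv2.imwrite('pics/a2t.png',cv2.resize(t[150:320,250:450],None,fx=3.5,fy=3.5))"
```

```text
t 3.9 p [ 0.4329 -0.1175  0.1088] xt [ 0.1077 -0.9942  0.0012] zt [ 0.2905  0.0303 -0.9564] F [-0.3093  0.103  -0.5678] g -0.0014451129885819918 
q [ 1.2655 -0.1329 -0.9517  2.2317 -0.336   0.7391 -0.9383]
```

View pics/a2.png

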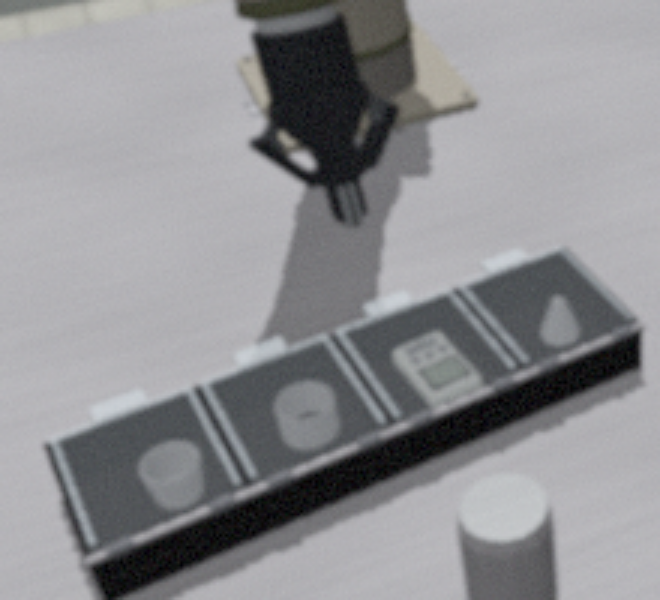

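View pics/a2t.png

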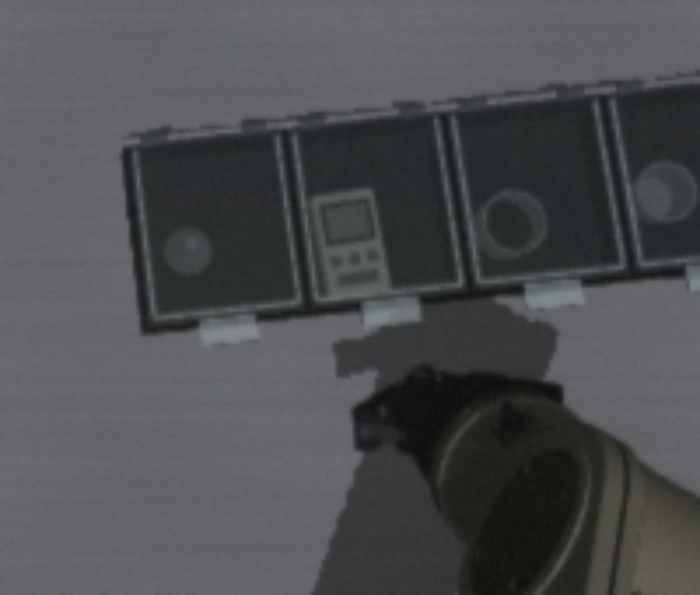

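{"name": "play_rows", "arguments": {
  "rows": [
    [[0,0,-26],[0,0,0],0],
    [[0,0,-26],[0,0,0],0],
    [[0,0,-26],[0,0,0],0],
    [[8,1,-2],[0,0,0],0],
    [[8,1,0],[0,0,0],0],
    [[8,1,0],[0,0,0],0],
    [[6,0.6,0],[0,0,0],0],
    [[5,0.5,0],[0,0,0],0],
    [[0,0,0],[0,0,0],0]
  ]
}}

```text
clock: 5.12
position: [0.4696, -0.1137, 0.0301]
ee_rot: [0.736, -0.66, 0.1, -0.11]
ft_force: [-0.9, -0.5, -0.9]
grip_width: 0.003
```

```bash
python3 -c "
from h import *;import cv2
o,R=st();print(proj('scene',o['position']),proj('top',o['position']));s=camera('scene');cv2.imwrite('pics/a3.png',cv2.resize(s[160:280,100:260],None,fx=4.5,fy=4.5));t=camera('top');cv2.imwrite('pics/a3t.png',cv2.resize(t[170:290,280:440],None,fx=4.5,fy=4.5))"
```

```text
t 5.125 p [ 0.4696 -0.1137  0.0301] xt [ 0.1084 -0.9941  0.0018] zt [ 0.2927  0.0302 -0.9557] F [-0.8873 -0.4779 -0.8614] g 0.003464503068872744 
q [ 1.1245  0.1942 -0.9456  2.2253  0.1339  0.519  -1.3582]
(np.float64(187.05494369087967), np.float64(226.4717675584202)) (np.float64(360.4403830729708), np.float64(245.09152628438255))
```

View pics/a3.png

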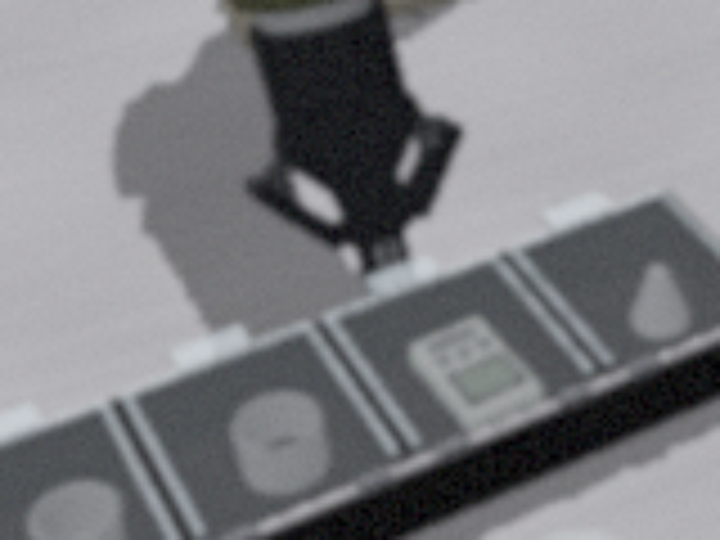

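View pics/a3t.png

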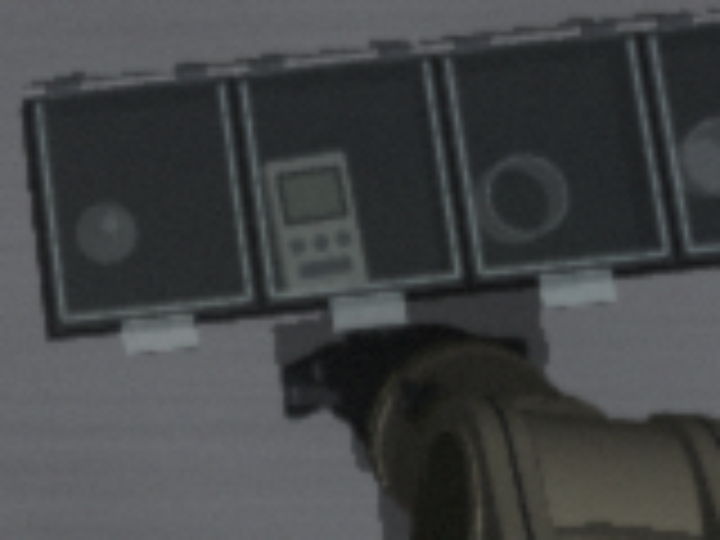

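{"name": "play_rows", "arguments": {
  "rows": [
    [[4,0.4,0],[0,0,0],0],
    [[3,0.3,4],[0,0,0],0],
    [[1,0,12],[0,0,0],0],
    [[1.5,0.2,13],[0,0,0],0],
    [[3,0.3,12],[0,0,0],0],
    [[4,0.4,12],[0,0,0],0],
    [[5,0.5,12],[0,0,0],0],
    [[0,0,0],[0,0,0],0]
  ]
}}

```text
clock: 6.22
position: [0.4917, -0.1119, 0.0958]
ee_rot: [0.736, -0.66, 0.101, -0.11]
ft_force: [-1.3, -0.7, 0.4]
grip_width: -0.002
```

```bash
cat > snap.py <<'E'
import sys,cv2
from h import *
n=sys.argv[1]
o,R=st();s=camera('scene');t=camera('top')
cv2.imwrite(f'pics/{n}.png',np.hstack([cv2.resize(s[90:330,80:270],None,fx=2.2,fy=2.2,interpolation=cv2.INTER_CUBIC),cv2.resize(t[100:280,280:440],None,fx=2.2*240/180,fy=2.2*240/180,interpolation=cv2.INTER_CUBIC)[:528,:380]])[:600,:800])
E
python3 snap.py a4
```

```text
t 6.225 p [ 0.4917 -0.1119  0.0958] xt [ 0.1081 -0.9941  0.0029] zt [ 0.2942  0.0292 -0.9553] F [-1.3306 -0.7114  0.3962] g -0.0019335166968059755 
q [ 1.1899  0.0953 -1.0094  2.1286 -0.008   0.6742 -1.2623]
```

View pics/a4.png

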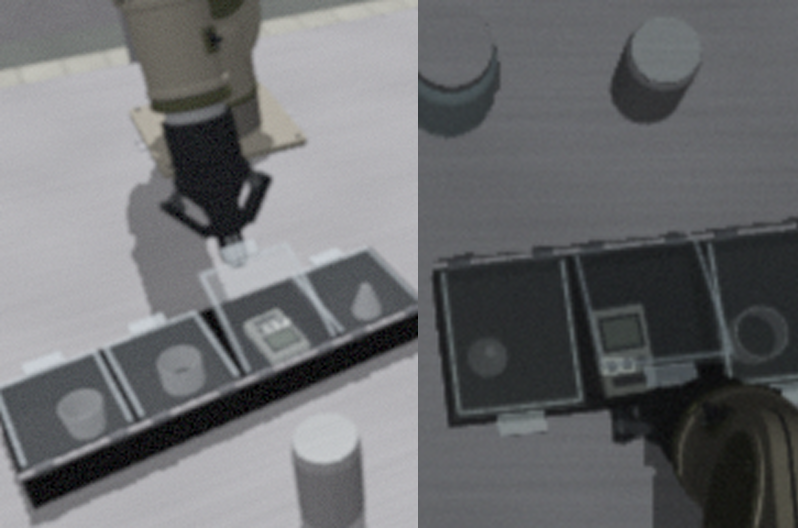

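{"name": "play_rows", "arguments": {
  "rows": [
    [[7,0.7,11],[0,0,0],0],
    [[8,0.8,10.5],[0,0,0],0],
    [[9,0.9,9.5],[0,0,0],0],
    [[9,0.9,8.5],[0,0,0],0],
    [[10,1,7.5],[0,0,0],0],
    [[10.5,1,7],[0,0,0],0],
    [[11.5,1.2,6],[0,0,0],0],
    [[11.5,1.2,5],[0,0,0],0],
    [[12,1.2,3.5],[0,0,0],0],
    [[12,1.2,3],[0,0,0],0],
    [[0,0,0],[0,0,0],0]
  ]
}}

```text
clock: 7.7
position: [0.5922, -0.1009, 0.1666]
ee_rot: [0.736, -0.66, 0.1, -0.111]
ft_force: [0.2, 0.6, -0.3]
grip_width: -0.001
```

```bash
python3 snap.py a5
```

```text
t 7.7 p [ 0.5922 -0.1009  0.1666] xt [ 0.1092 -0.994   0.001 ] zt [ 0.293   0.0313 -0.9556] F [ 0.2116  0.6202 -0.279 ] g -0.0013177460530022595 
q [ 1.0044  0.2565 -0.9712  1.8379  0.2054  0.8681 -1.4913]
```

View pics/a5.png

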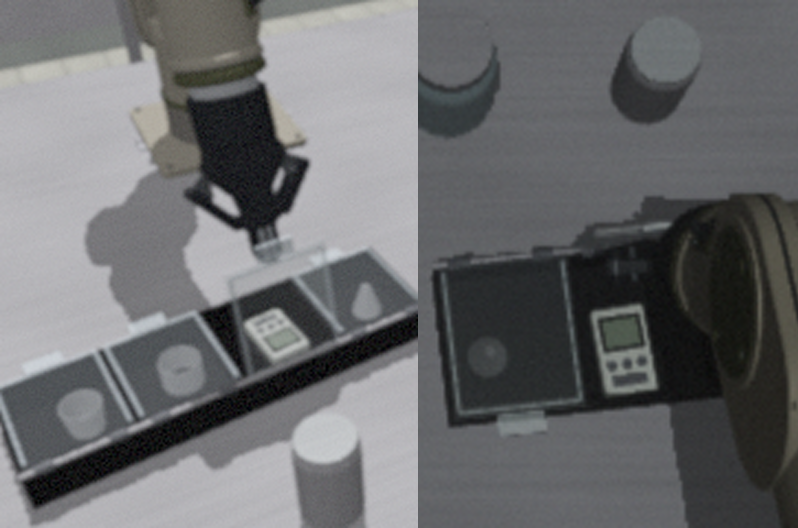

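{"name": "play_rows", "arguments": {
  "rows": [
    [[10,1,0],[0,0,0],0],
    [[10,1,0],[0,0,0],0],
    [[10,1,0],[0,0,0],0],
    [[10,1,-2],[0,0,0],0],
    [[8,0.8,-2],[0,0,0],0],
    [[4,0.4,-2],[0,0,0],0],
    [[0,0,0],[0,0,0],0],
    [[0,0,0],[0,0,0],0]
  ]
}}

```text
clock: 8.8
position: [0.6432, -0.0961, 0.1604]
ee_rot: [0.736, -0.66, 0.1, -0.11]
ft_force: [-1.6, 0.3, 1.9]
grip_width: 0.003
```

```bash
python3 snap.py a6
```

```text
t 8.8 p [ 0.6432 -0.0961  0.1604] xt [ 0.1085 -0.9941  0.0017] zt [ 0.2924  0.0302 -0.9558] F [-1.5694  0.334   1.8774] g 0.0028802192874784792 
q [ 0.8711  0.38   -0.9127  1.7246  0.3298  0.8973 -1.5931]
```

View pics/a6.png

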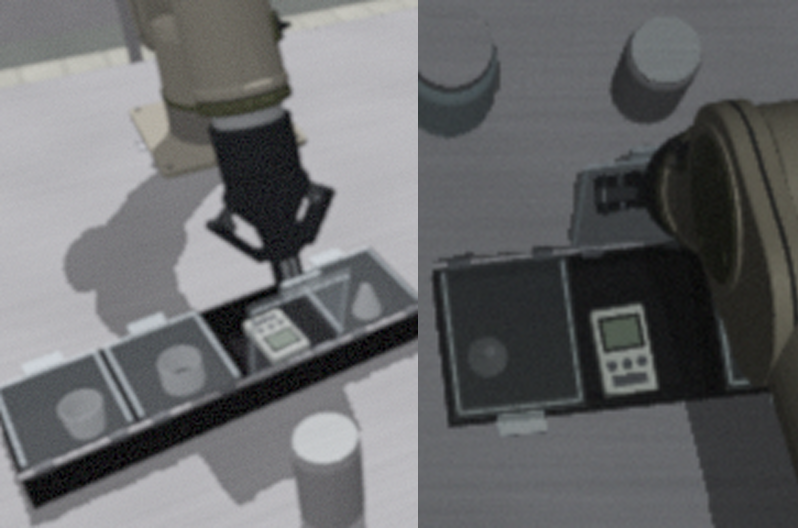

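{"name": "play_rows", "arguments": {
  "rows": [
    [[-15,-1.5,0],[0,0,0],0],
    [[-20,-2,0],[0,0,0],0],
    [[-25,-2.5,0],[-0.5,5,0],0],
    [[-25,-4,0],[-0.5,5,0],0],
    [[-25,-8,0],[-0.5,5,0],0],
    [[-25,-10,0],[-0.2,2,0],0],
    [[-25,-10,0],[0,0,0],0],
    [[-25,-10,0],[0,0,0],0],
    [[0,0,0],[0,0,0],0]
  ]
}}

```text
clock: 10.02
position: [0.4561, -0.146, 0.1601]
ee_rot: [0.743, -0.669, 0.0, 0.001]
ft_force: [0.4, -0.2, -0.4]
grip_width: -0.001
```

```bash
python3 snap.py a7
python3 - <<'E'
from h import *;import cv2
t=camera("top");g=cv2.cvtColor(t,cv2.COLOR_BGR2GRAY)
roi=g[190:250,325:380]; print(roi.max(),np.percentile(roi,[10,50,90]))
m=np.zeros_like(g);m[190:250,325:380]=(roi>95)*255
c=max(cv2.findContours(m,cv2.RETR_EXTERNAL,cv2.CHAIN_APPROX_NONE)[0],key=cv2.contourArea)
r=cv2.minAreaRect(c);b=cv2.boxPoints(r);print(r)
P=np.array([onz("top",*p,.022) for p in b]);print(P,P.mean(0),[np.linalg.norm(P[i]-P[i-1]) for i in range(4)])
cv2.imwrite("pics/a7t.png",cv2.resize(t[170:270,290:450],None,fx=5,fy=5,interpolation=cv2.INTER_CUBIC))
E
```

```text
t 10.025 p [ 0.4561 -0.146   0.1601] xt [ 0.1051 -0.9945  0.0012] zt [-0.0003 -0.0013 -1.    ] F [ 0.3637 -0.2429 -0.4363] g -0.0008911726792014432 
q [ 1.1045  0.1612 -0.9466  1.8883  0.1439  1.1624 -1.3588]
143 [ 18.   35.5 105. ]
((349.7301940917969, 218.89431762695312), (28.933300018310547, 17.445981979370117), 79.3803482055664)
[[ 0.56832219 -0.06427011  0.022     ]
 [ 0.57612703 -0.10764207  0.022     ]
 [ 0.50403502 -0.11794999  0.022     ]
 [ 0.49637171 -0.07509734  0.022     ]] [ 0.53621399 -0.09123988  0.022     ] [np.float64(0.07276056862238575), np.float64(0.04406861459124303), np.float64(0.07282521191246118), np.float64(0.04353246684465284)]
```

View pics/a7.png

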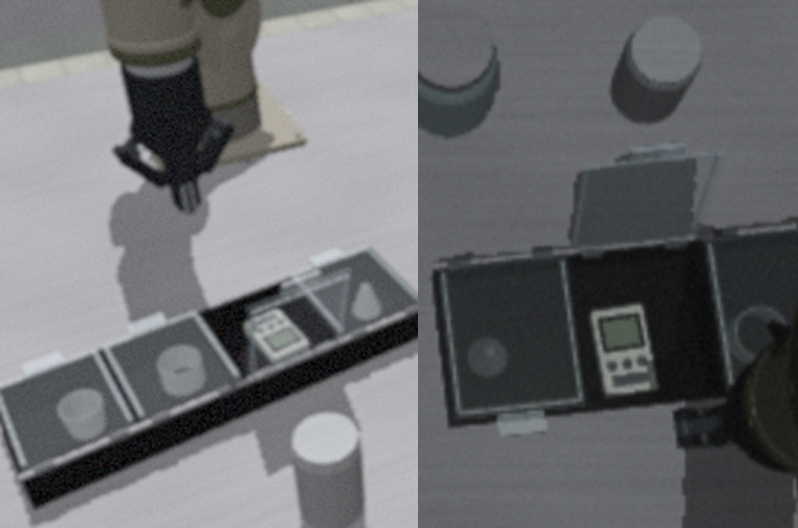

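View pics/a7t.png

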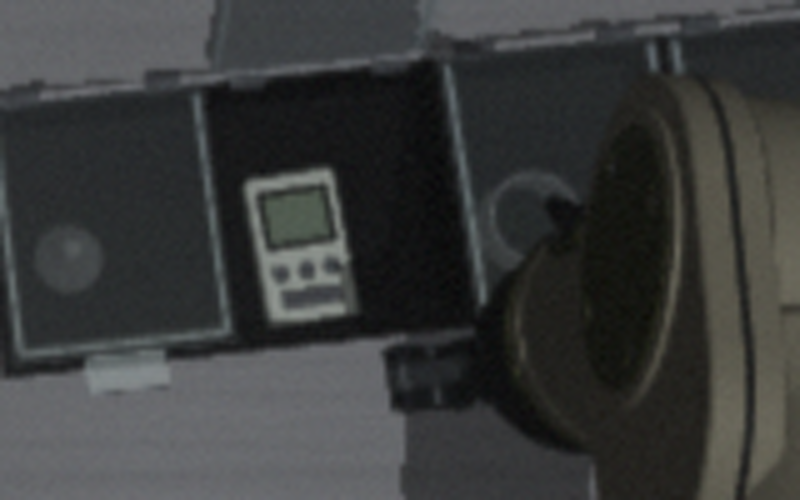

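{"name": "play_rows", "arguments": {
  "rows": [
    [[20,13.5,-5],[0,0,0],0],
    [[20,13.5,-10],[0,0,0],0],
    [[20,13.5,-15],[0,0,0],0],
    [[20,13.5,-25],[0,0,0],0],
    [[0,0,-30],[0,0,0],0],
    [[0,0,-30],[0,0,0],0],
    [[0,0,-10],[0,0,0],0],
    [[0,0,-8],[0,0,0],0],
    [[0,0,0],[0,0,0],0]
  ]
}}

```text
clock: 11.3
position: [0.5387, -0.0903, 0.0278]
ee_rot: [0.744, -0.668, -0.0, -0.001]
ft_force: [1.1, 0.2, 0.7]
grip_width: 0.003
```

```bash
python3 snap.py a8
```

```text
t 11.3 p [ 0.5387 -0.0903  0.0278] xt [ 0.1084 -0.9941 -0.0009] zt [ 0.0008  0.001  -1.    ] F [1.0643 0.1917 0.6899] g 0.002838246934459582 
q [ 0.786   0.519  -0.8486  1.8401  0.4599  0.9909 -1.719 ]
```

View pics/a8.png

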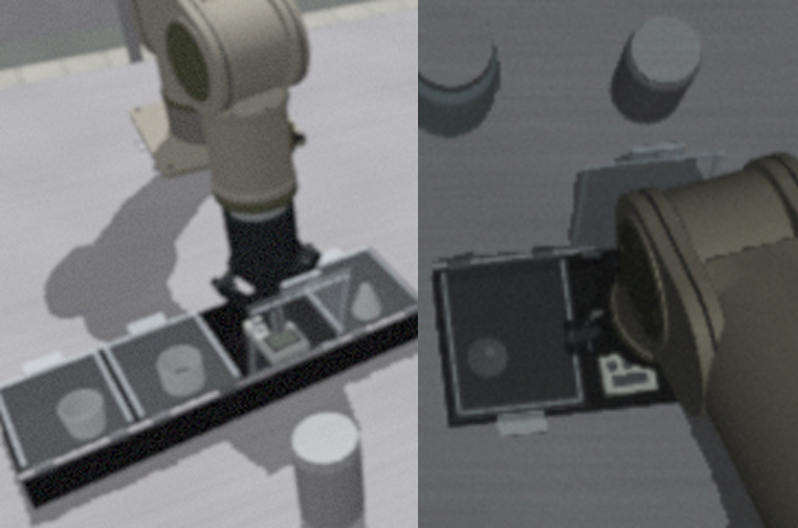

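{"name": "play_rows", "arguments": {
  "rows": [
    [[0,0,-3],[0,0,0],0],
    [[0,0,-2],[0,0,0],0],
    [[0,0,-1],[0,0,0],0],
    [[0,0,0],[0,0,0],0]
  ]
}}

```text
clock: 11.9
position: [0.5388, -0.0904, 0.0221]
ee_rot: [0.744, -0.668, 0.0, -0.0]
ft_force: [-1.8, -0.0, 7.3]
grip_width: -0.001
```

{"name": "play_rows", "arguments": {
  "rows": [
    [[0.3,-3,0],[0,0,0],0],
    [[0.3,-3,0],[0,0,0],0],
    [[0.3,-3,0],[0,0,0],0],
    [[0.3,-3,0],[0,0,0],0],
    [[0.3,-3,0],[0,0,0],0],
    [[0.2,-2,0],[0,0,0],0],
    [[0,0,0],[0,0,0],0]
  ]
}}

```text
clock: 12.78
position: [0.5409, -0.1072, 0.0222]
ee_rot: [0.744, -0.668, 0.0, -0.001]
ft_force: [-0.0, 0.3, 4.9]
grip_width: 0.001
```

{"name": "play_rows", "arguments": {
  "rows": [
    [[0,0,8],[0,0,0],0],
    [[0,0,20],[0,0,0],0],
    [[0,0,40],[0,0,0],0],
    [[-10,-1,40],[0,0,0],0],
    [[-20,-20,10],[0,0,0],60],
    [[-20,-20,0],[0,0,0],60],
    [[-20,-20,0],[0,0,0],60],
    [[-20,-20,0],[0,0,0],60],
    [[-10,-10,0],[0,0,0],60]
  ]
}}

```text
clock: 13.9
position: [0.4391, -0.1994, 0.1406]
ee_rot: [0.744, -0.668, 0.0, 0.0]
ft_force: [-0.2, -0.6, -0.2]
grip_width: 0.706
```

```bash
python3 snap.py a9;python3 - <<'E'
from h import *;import cv2
t=camera("top");g=cv2.cvtColor(t,cv2.COLOR_BGR2GRAY)
roi=g[190:250,325:380]
m=np.zeros_like(g);m[190:250,325:380]=(roi>85)*255
c=max(cv2.findContours(m,cv2.RETR_EXTERNAL,cv2.CHAIN_APPROX_NONE)[0],key=cv2.contourArea)
r=cv2.minAreaRect(c);b=cv2.boxPoints(r);print(r)
P=np.array([onz("top",*p,.022) for p in b]);print(P,P.mean(0),[np.linalg.norm(P[i]-P[i-1]) for i in range(4)])
cv2.imwrite("pics/a9t.png",cv2.resize(t[170:270,290:450],None,fx=5,fy=5,interpolation=cv2.INTER_CUBIC))
E
```

```text
t 13.9 p [ 0.4391 -0.1994  0.1406] xt [ 0.1071 -0.9942  0.0005] zt [ 0.0005 -0.0005 -1.    ] F [-0.1645 -0.5585 -0.2391] g 0.7064717209523748 
q [ 1.2009  0.1974 -0.9368  1.9034  0.1763  1.1258 -1.2664]
((352.0, 243.0), (12.0, 54.0), 90.0)
[[ 0.4910853  -0.02820821  0.022     ]
 [ 0.48995107 -0.16195509  0.022     ]
 [ 0.46025815 -0.1604612   0.022     ]
 [ 0.46132193 -0.02737981  0.022     ]] [ 0.47565411 -0.09450108  0.022     ] [np.float64(0.029774892456359302), np.float64(0.13375168873424065), np.float64(0.02973047031731195), np.float64(0.13308563807569396)]
```

View pics/a9.png

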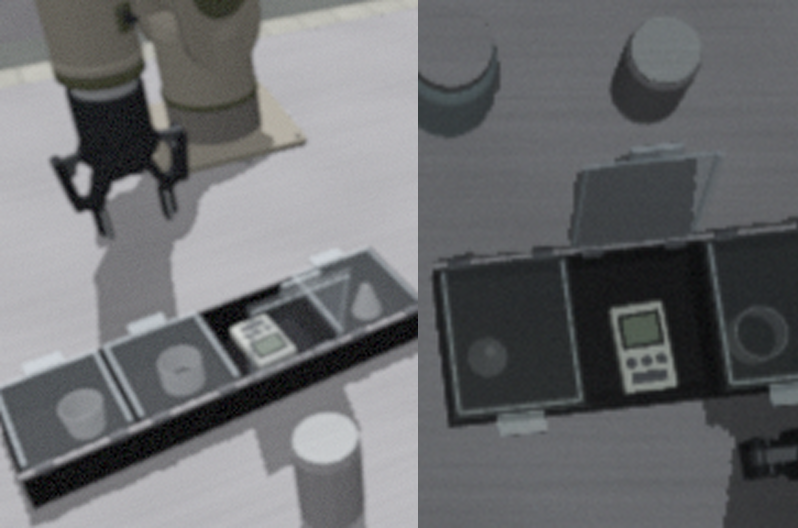

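View pics/a9t.png

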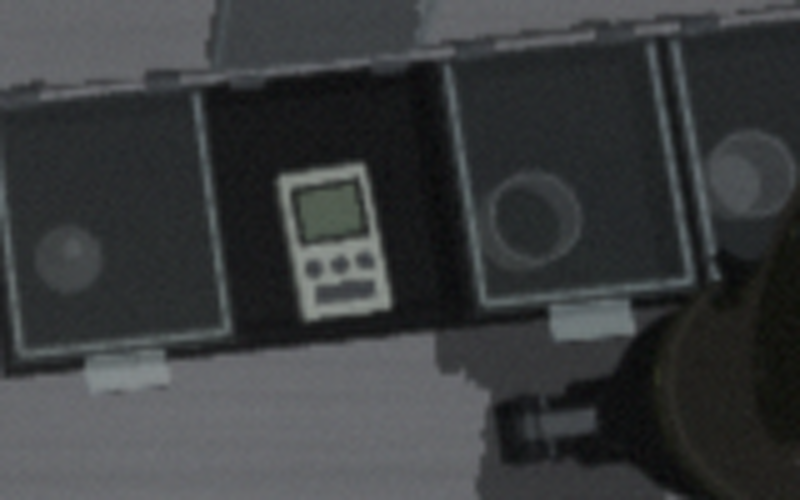

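```bash
python3 - <<'E'
from h import *
np.set_printoptions(precision=4,suppress=True)
P=np.array([onz("top",*un(p,5,290,170),.022) for p in [(277,177),(366,162),(393,311),(303,323)]]);print(P,P.mean(0),[np.linalg.norm(P[i]-P[i-1]) for i in range(4)])
h=(P[0]+P[1])/2;f=(P[2]+P[3])/2;print(h,f,np.degrees(np.arctan2(*(h-f)[[1,0]])))
s=cv2=None
# compartment 1 inner walls predicted
xc=np.array([.995,.099]);yc=np.array([-.099,.995]);c=np.array([.5557,-.1058])
d=P.mean(0)[:2]-c;print("in comp",d@xc,d@yc)
E
python3 - <<'E'
import sys;sys.path.insert(0,'.')
from ik import *
np.set_printoptions(precision=3,suppress=True)
q0=np.array([1.2,.197,-.937,1.903,.176,1.126,-1.266])
for t in (0,-20,-25,-30): print(t,solve(q0,np.array([.535,-.108,.012]),pose(8,t)))
E
```

```text
[[ 0.5714 -0.0807  0.022 ]
 [ 0.5787 -0.1257  0.022 ]
 [ 0.5031 -0.1358  0.022 ]
 [ 0.4975 -0.091   0.022 ]] [ 0.5377 -0.1083  0.022 ] [np.float64(0.07461283528520557), np.float64(0.045589193636455305), np.float64(0.07621432686443555), np.float64(0.04523174700115641)]
[ 0.5751 -0.1032  0.022 ] [ 0.5003 -0.1134  0.022 ] 7.747262890733304
in comp -0.01815779666188827 -0.0007278882978997991
0 (array([ 0.781,  0.521, -0.761,  1.89 ,  0.45 ,  0.909, -1.626]), array([0., 0., 0., 0., 0., 0.]))
-20 (array([ 0.518,  0.774, -0.644,  1.506,  0.495,  1.383, -1.674]), array([0., 0., 0., 0., 0., 0.]))
-25 (array([ 0.461,  0.841, -0.614,  1.406,  0.499,  1.493, -1.672]), array([0., 0., 0., 0., 0., 0.]))
-30 (array([ 0.408,  0.91 , -0.585,  1.304,  0.502,  1.601, -1.664]), array([0., 0., 0., 0., 0., 0.]))
```

{"name": "play_rows", "arguments": {
  "rows": [
    [[20,18,5],[0,0,1.6],62],
    [[20,18,5],[-0.9,6.6,0],62],
    [[20,18,0],[-0.9,6.6,0],62],
    [[20,18,0],[-0.9,6.6,0],62],
    [[14,18,0],[0,0,0],62],
    [[0,0,-20],[0,0,0],62],
    [[0,0,-30],[0,0,0],62],
    [[0,0,-30],[0,0,0],62],
    [[0,0,0],[0,0,0],62],
    [[0,0,0],[0,0,0],62]
  ]
}}

```text
clock: 15.3
position: [0.5343, -0.1085, 0.0705]
ee_rot: [0.742, -0.648, -0.114, 0.13]
ft_force: [0.3, 0.1, 0.5]
grip_width: 0.726
```

```bash
python3 snap.py a10; python3 -c "
from h import *
o=readout.get_obs();print(proj('top',o['position']),proj('scene',o['position']))"
```

```text
t 15.3 p [ 0.5343 -0.1085  0.0705] xt [ 0.1354 -0.9908 -0.0009] zt [-0.3375 -0.0453 -0.9403] F [0.3492 0.0899 0.5308] g 0.7255245936920475 
q [ 0.6566  0.705  -0.8296  1.521   0.4997  1.5045 -1.6997]
(np.float64(360.2647051246929), np.float64(216.41140879443165)) (np.float64(195.21027282557685), np.float64(228.32964941330573))
```

View pics/a10.png

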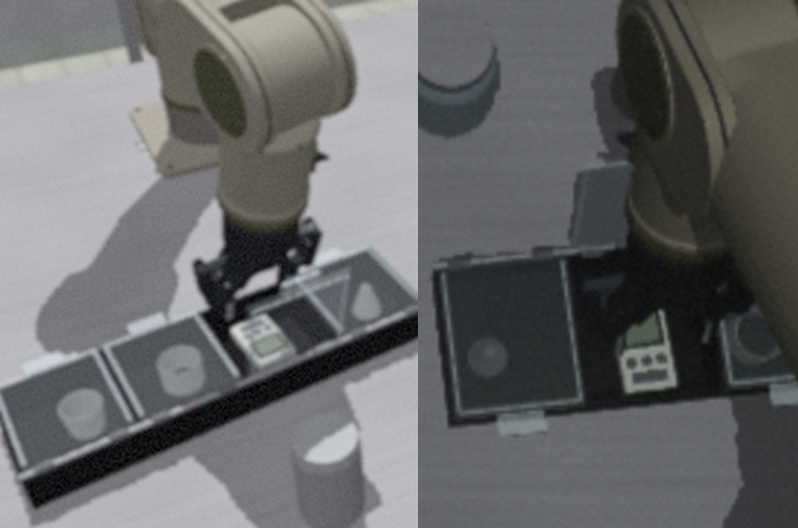

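{"name": "play_rows", "arguments": {
  "rows": [
    [[0,0,-15],[0,0,0],62],
    [[0,0,-15],[0,0,0],62],
    [[0,0,-10],[0,0,0],62],
    [[0,0,-5],[0,0,0],62],
    [[0,0,-4],[0,0,0],62],
    [[0,0,0],[0,0,0],62]
  ]
}}

```text
clock: 16.15
position: [0.534, -0.1083, 0.0204]
ee_rot: [0.742, -0.647, -0.114, 0.13]
ft_force: [0.2, -0.4, -0.4]
grip_width: 0.725
```

```bash
python3 snap.py a11
```

```text
t 16.15 p [ 0.534  -0.1083  0.0204] xt [ 0.1358 -0.9907 -0.0013] zt [-0.3384 -0.0452 -0.9399] F [ 0.2182 -0.388  -0.38  ] g 0.7253634851841515 
q [ 0.64    0.7649 -0.8023  1.5467  0.5371  1.4324 -1.7222]
```

View pics/a11.png

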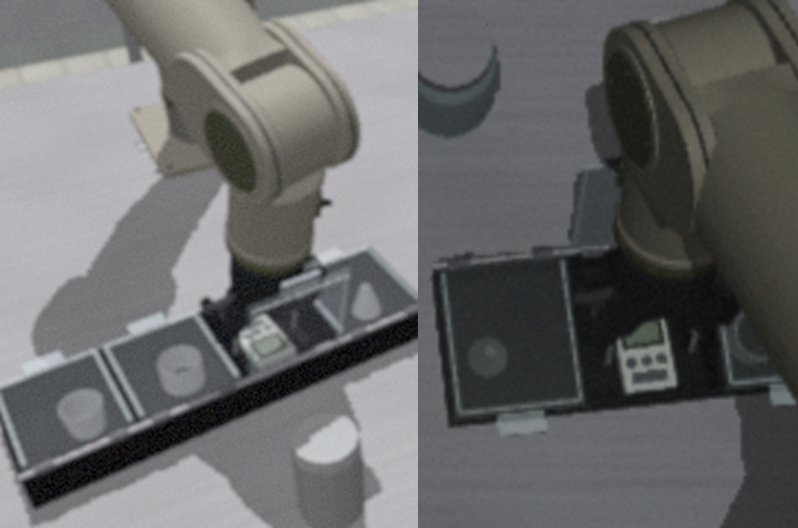

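{"name": "play_rows", "arguments": {
  "rows": [
    [[0,0,-5],[0,0,0],62],
    [[0,0,-5],[0,0,0],62],
    [[0,0,0],[0,0,52],62]
  ],
  "force": 40
}}

```text
clock: 16.62
position: [0.5351, -0.1103, 0.0114]
ee_rot: [0.8, -0.575, -0.1, 0.141]
ft_force: [5.6, -6.6, 8.5]
grip_width: 0.723
```

I mistyped that last row: it had a turn of 52° about z, clipped to 10.7°. I'll undo it now and check.

{"name": "play_rows", "arguments": {
  "rows": [
    [[0,0,0],[0,0,-5.4],62],
    [[0,0,0],[0,0,-5.3],62],
    [[0,0,0],[0,0,0],62]
  ]
}}

```text
clock: 17.0
position: [0.5348, -0.1085, 0.0116]
ee_rot: [0.742, -0.648, -0.114, 0.13]
ft_force: [-2.2, 0.2, 12.3]
grip_width: 0.727
```

```bash
python3 snap.py a12
```

```text
t 17.0 p [ 0.5348 -0.1085  0.0116] xt [ 0.1345 -0.9909 -0.0003] zt [-0.3371 -0.0455 -0.9404] F [-2.2238  0.2369 12.2581] g 0.727006221174512 
q [ 0.6369  0.7764 -0.7976  1.5491  0.5451  1.4195 -1.7278]
```

View pics/a12.png

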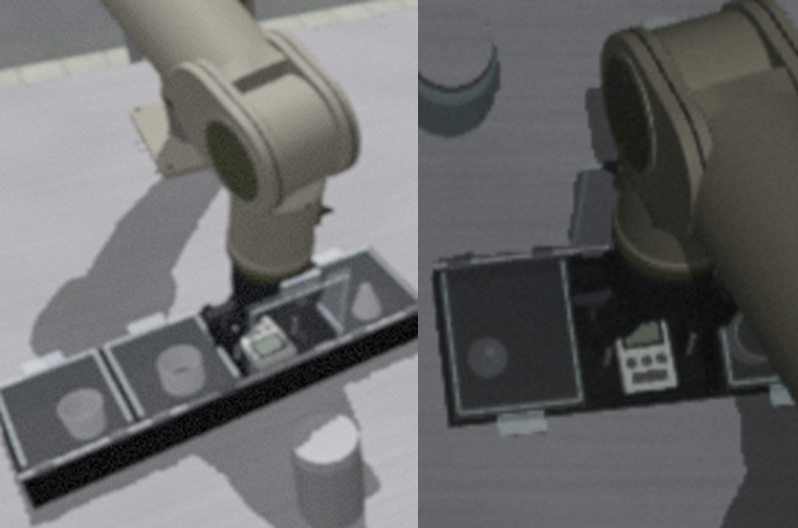

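{"name": "play_rows", "arguments": {
  "rows": [
    [[0,0,4],[0,0,0],52],
    [[0,0,0],[0,0,0],52],
    [[0,0,0],[0,0,0],52]
  ]
}}

```text
clock: 17.48
position: [0.5338, -0.1083, 0.0141]
ee_rot: [0.742, -0.647, -0.115, 0.13]
ft_force: [-0.1, -0.4, 0.3]
grip_width: 0.605
```

{"name": "play_rows", "arguments": {
  "rows": [
    [[0,0,-3],[0,0,0],52],
    [[0,0,0],[0,0,0],52]
  ]
}}

```text
clock: 17.73
position: [0.5344, -0.1076, 0.0119]
ee_rot: [0.743, -0.647, -0.114, 0.13]
ft_force: [-0.1, 3.0, 5.5]
grip_width: 0.61
```

{"name": "play_rows", "arguments": {
  "rows": [
    [[0,0,1.5],[0,0,0],46],
    [[0,0,0],[0,0,0],40],
    [[0,0,0],[0,0,0],40],
    [[0,0,0],[0,0,0],40],
    [[0,0,0],[0,0,0],40]
  ],
  "force": 40
}}

```text
clock: 18.35
position: [0.5341, -0.1082, 0.013]
ee_rot: [0.743, -0.647, -0.114, 0.13]
ft_force: [0.7, 1.8, 3.7]
grip_width: 0.521
```

Run:
```python
from h import *;import cv2
o,R=st();print(o['torque'])
s=camera('scene');t=camera('top')
cv2.imwrite('pics/a13.png',np.hstack([cv2.resize(s[190:270,150:240],(400,356),interpolation=cv2.INTER_CUBIC),cv2.resize(t[180:260,310:400],(400,356),interpolation=cv2.INTER_CUBIC)]))
```

```text
t 18.35 p [ 0.5341 -0.1082  0.013 ] xt [ 0.1366 -0.9906 -0.0013] zt [-0.3381 -0.0454 -0.94  ] F [0.726  1.8394 3.7402] g 0.5207292066324142 
q [ 0.6376  0.7743 -0.7987  1.5497  0.5435  1.422  -1.7254]
[ 0.2743 -0.218  -0.0537]
```

View pics/a13.png

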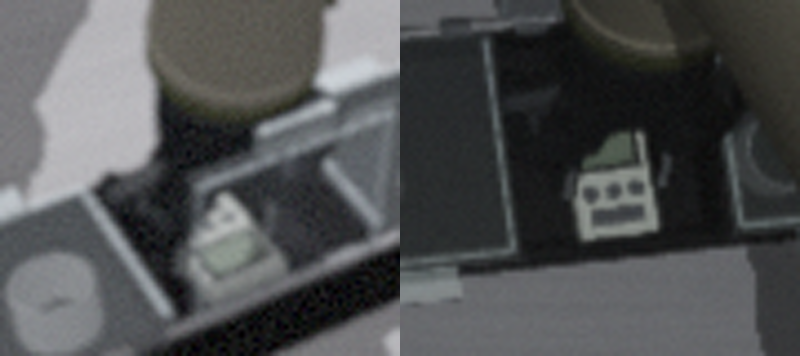

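{"name": "play_rows", "arguments": {
  "rows": [
    [[0,0,3],[0,0,0],40],
    [[0,0,6],[0,0,0],40],
    [[0,0,8],[0,0,0],40],
    [[0,0,0],[0,0,0],40]
  ]
}}

```text
clock: 18.95
position: [0.5345, -0.1084, 0.0308]
ee_rot: [0.743, -0.647, -0.114, 0.13]
ft_force: [-0.8, -0.0, -1.2]
grip_width: 0.525
```

```bash
python3 snap.py a14
```

```text
t 18.95 p [ 0.5345 -0.1084  0.0308] xt [ 0.1364 -0.9906 -0.0007] zt [-0.3371 -0.0458 -0.9404] F [-0.7522 -0.0017 -1.2066] g 0.5254215495071776 
q [ 0.6438  0.7521 -0.8089  1.5421  0.5302  1.4464 -1.7175]
```

View pics/a14.png

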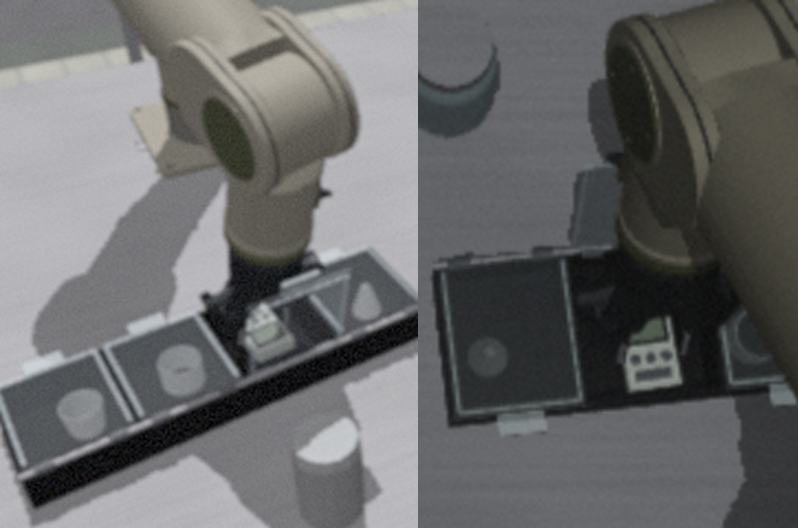

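{"name": "play_rows", "arguments": {
  "rows": [
    [[-2,0,10],[0,0,0],40],
    [[-4,0,14],[0,0,0],40],
    [[-4,0,16],[0,0,0],40],
    [[-4,0,16],[0,0,0],40],
    [[-4,0,14],[0,0,0],40],
    [[0,0,0],[0,0,0],40]
  ],
  "force": 60
}}

```text
clock: 19.8
position: [0.5163, -0.1084, 0.1012]
ee_rot: [0.742, -0.647, -0.114, 0.13]
ft_force: [-0.2, 0.2, -1.1]
grip_width: 0.512
```

```bash
python3 snap.py a15
```

```text
t 19.8 p [ 0.5163 -0.1084  0.1012] xt [ 0.1363 -0.9907 -0.0003] zt [-0.3369 -0.0461 -0.9404] F [-0.157   0.1548 -1.0799] g 0.5122065860141999 
q [ 0.6939  0.6387 -0.8568  1.5521  0.4657  1.5306 -1.6843]
```

View pics/a15.png

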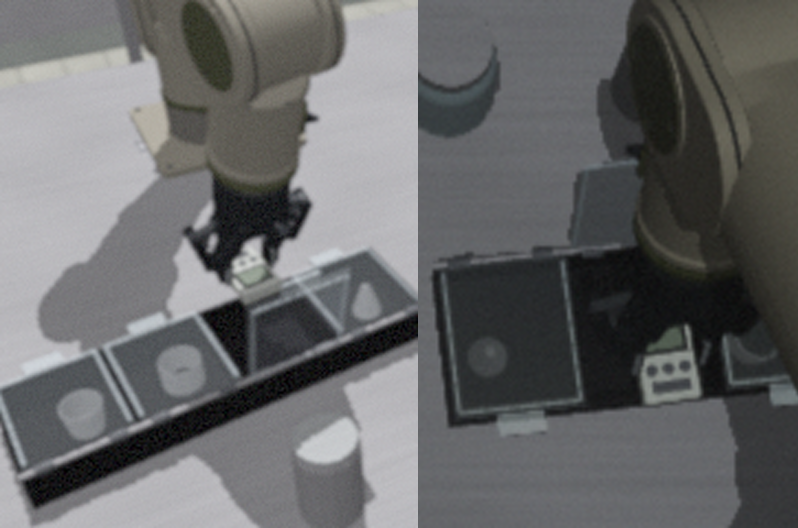

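Run:
```python
from ik import *
np.set_printoptions(precision=3,suppress=True)
q=np.array([.6939,.6387,-.8568,1.5521,.4657,1.5306,-1.6843])
for p,y,t in [((.516,-.108,.1),7.7,-20),((.5,-.05,.2),7.7,-20),((.5,.05,.2),25,-20),((.52,.15,.2),42.8,-20),((.55,.2,.18),42.8,0),((.58,.23,.15),42.8,15),((.593,.243,.095),42.8,30),((.593,.243,.095),42.8,34),((.637,.284,.032),42.8,34),((.637,.284,.032),42.8,38)]:
    q,e=solve(q,np.array(p),pose(y,t));print(p,y,t,q,e.max().round(3))
```

```text
(0.516, -0.108, 0.1) 7.7 -20 [ 0.631  0.706 -0.819  1.487  0.514  1.532 -1.7  ] 0.0
(0.5, -0.05, 0.2) 7.7 -20 [ 0.587  0.591 -0.889  1.431  0.42   1.683 -1.754] 0.0
(0.5, 0.05, 0.2) 25 -20 [ 0.406  0.615 -0.954  1.437  0.481  1.695 -1.701] 0.0
(0.52, 0.15, 0.2) 42.8 -20 [ 0.172  0.696 -0.973  1.338  0.58   1.745 -1.603] 0.0
(0.55, 0.2, 0.18) 42.8 0 [ 0.434  0.558 -1.153  1.603  0.522  1.326 -1.612] 0.0
(0.58, 0.23, 0.15) 42.8 15 [ 0.665  0.53  -1.286  1.83   0.538  0.942 -1.609] 0.0
(0.593, 0.243, 0.095) 42.8 30 [ 0.852  0.565 -1.284  2.114  0.659  0.445 -1.615] 0.0
(0.593, 0.243, 0.095) 42.8 34 [ 0.917  0.573 -1.293  2.177  0.688  0.333 -1.604] 0.0
(0.637, 0.284, 0.032) 42.8 34 [ 0.593  0.641 -0.969  2.094  0.829  0.212 -1.735] 0.0
(0.637, 0.284, 0.032) 42.8 38 [ 0.618  0.632 -0.925  2.15   0.872  0.076 -1.742] 0.0
```

{"name": "play_rows", "arguments": {
  "rows": [
    [[-5,0,20],[0,0,0],40],
    [[-5,5,25],[0,0,0],40],
    [[-5,15,25],[0,0,0],40],
    [[0,25,20],[0,0,5],40],
    [[0,30,10],[0,0,6],40],
    [[0,30,0],[0,0,6],40],
    [[4,30,0],[0,0,6],40],
    [[5,30,0],[0,0,6],40],
    [[5,30,0],[0,0,6],40],
    [[5,30,0],[0,0,0],40],
    [[0,30,0],[0,0,0],40],
    [[0,0,0],[0,0,0],40]
  ]
}}

```text
clock: 21.4
position: [0.5185, 0.1516, 0.201]
ee_rot: [0.905, -0.389, -0.07, 0.158]
ft_force: [0.2, 0.1, -1.9]
grip_width: 0.516
```

Run:
```python
from h import *;import cv2
o,R=st()
s=camera('scene');t=camera('top')
cv2.imwrite('pics/a16.png',np.hstack([cv2.resize(s[60:260,200:400],(400,400),interpolation=cv2.INTER_CUBIC),cv2.resize(t[80:280,120:320],(400,400),interpolation=cv2.INTER_CUBIC)]))
```

```text
t 21.4 p [0.5185 0.1516 0.201 ] xt [ 0.6871 -0.7266 -0.003 ] zt [-0.2489 -0.2315 -0.9405] F [ 0.2496  0.1435 -1.9483] g 0.5156343133359442 
q [ 0.2738  0.6282 -1.0452  1.4254  0.5319  1.742  -1.5927]
```

View pics/a16.png

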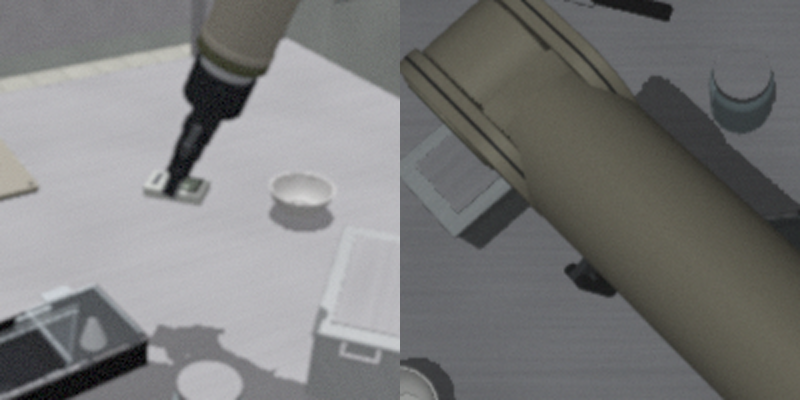

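Run:
```python
from h import *;import cv2
o,R=st()
s=camera('scene');
c=cv2.resize(s[130:175,260:315],None,fx=12,fy=12,interpolation=cv2.INTER_CUBIC)
xt=np.array([.734,.679,0]);xt=-np.cross([0,0,1.],R[:,0]);xt=-xt if xt[0]<0 else xt; yt=np.cross([0,0,1],xt)
th=0
cen=o['position']+3.6e-3*xt+np.array([0,0,-.007])
for sy in(-.023,.023):
  for sx in(-.038,.038):
    for h in(0,.016):
      u,v=proj('scene',cen+sx*xt+sy*yt+[0,0,h]);cv2.circle(c,(int((u-260+.5)*12),int((v-130+.5)*12)),4,(0,0,255) if h==0 else (0,255,0),-1)
cv2.imwrite('pics/a17.png',c)
```

```text
t 21.5 p [0.5195 0.1481 0.2006] xt [ 0.6832 -0.7302 -0.0012] zt [-0.2497 -0.2321 -0.9401] F [-0.3256 -0.262  -0.4659] g 0.513587361028889 
q [ 0.2778  0.6277 -1.0426  1.4257  0.5327  1.7418 -1.5922]
```

View pics/a17.png

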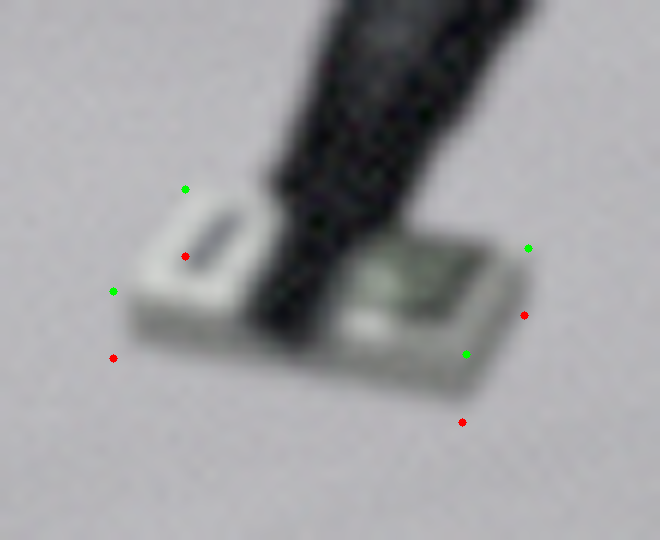

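{"name": "play_rows", "arguments": {
  "rows": [
    [[8,10,0],[4.1,-4.4,0],40],
    [[8,10,0],[4.1,-4.4,0],40],
    [[8,10,0],[4.1,-4.4,0],40],
    [[8,10,0],[4.1,-4.4,0],40],
    [[8,10,0],[4.1,-4.4,0],40],
    [[8,10,-10],[4.1,-4.4,0],40],
    [[8,10,-15],[4.1,-4.4,0],40],
    [[8,10,-20],[4.1,-4.4,0],40],
    [[8,10,-20],[4.1,-4.4,0],40],
    [[2,3,-20],[0,0,0],40],
    [[0,0,-10],[0,0,0],40],
    [[0,0,0],[0,0,0],40]
  ]
}}

```text
clock: 23.05
position: [0.594, 0.2395, 0.1049]
ee_rot: [0.876, -0.382, 0.116, -0.269]
ft_force: [-0.9, -0.8, 0.3]
grip_width: 0.518
```

Run:
```python
from h import *;import cv2
o,R=st()
s=camera('scene');t=camera('top')
cv2.imwrite('pics/a18.png',np.hstack([cv2.resize(s[110:290,260:440],(400,400),interpolation=cv2.INTER_CUBIC),cv2.resize(t[80:260,100:280],(400,400),interpolation=cv2.INTER_CUBIC)]))
```

```text
t 23.05 p [0.594  0.2395 0.1049] xt [ 0.6816 -0.7317 -0.002 ] zt [ 0.4093  0.3836 -0.8279] F [-0.8548 -0.827   0.3059] g 0.5178837769431079 
q [ 0.7252  0.4617 -1.2016  2.019   0.4803  0.4136 -1.5248]
```

View pics/a18.png

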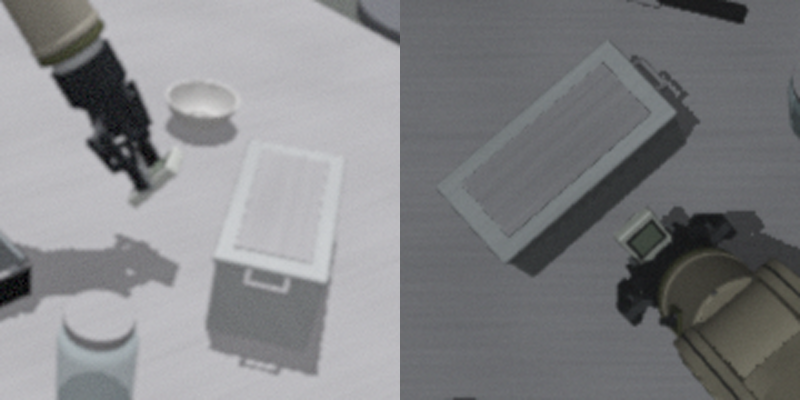

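{"name": "play_rows", "arguments": {
  "rows": [
    [[4,4,-15],[0,0,0],40],
    [[6,6,-15],[0,0,0],40],
    [[8,8,-12],[0,0,0],40],
    [[8,8,-10],[0,0,0],40],
    [[6,6,-5],[0,0,0],40],
    [[0,0,0],[0,0,0],40]
  ]
}}

```text
clock: 23.9
position: [0.6263, 0.2724, 0.0484]
ee_rot: [0.876, -0.382, 0.116, -0.27]
ft_force: [0.3, 0.4, -0.9]
grip_width: 0.507
```

```bash
cat > snap2.py <<'E'
import sys,cv2
from h import *
n=sys.argv[1];o,R=st()
s=camera('scene');t=camera('top')
cv2.imwrite(f'pics/{n}.png',np.hstack([cv2.resize(s[160:270,310:420],(400,400),interpolation=cv2.INTER_CUBIC),cv2.resize(t[100:210,150:260],(400,400),interpolation=cv2.INTER_CUBIC)]))
E
python3 snap2.py a19
```

```text
t 23.9 p [0.6263 0.2724 0.0484] xt [ 0.6819 -0.7315 -0.0025] zt [ 0.4097  0.3849 -0.827 ] F [ 0.2863  0.3822 -0.9107] g 0.5071631666414083 
q [ 0.426   0.5486 -0.9328  1.9584  0.6258  0.3188 -1.6724]
```

View pics/a19.png

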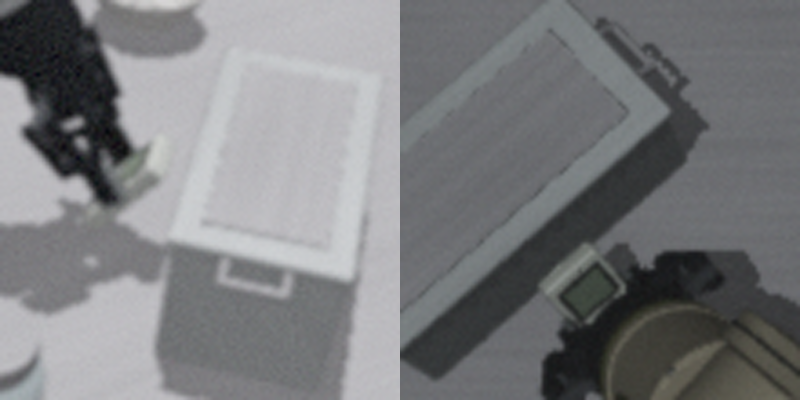

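Run:
```python
from h import *
k=400/110
xt=np.array([.734,.679]);
for z in(.075,.085):
  for p in[(140,285),(188,243)]:
    X=onz('top',*un(p,k,150,100),z); 
    for c in ((.6997,.3414),(.7016,.3437)): d=X[:2]-c; print(z,X,'dist to face',-.056-d@xt,'y',d@[-.679,.734])
```

```text
0.075 [0.63240637 0.30574459 0.075     ] dist to face 0.017603547725565903 y 0.019521299707850298
0.075 [0.63240637 0.30574459 0.075     ] dist to face 0.020559847725565926 y 0.01912319970785029
0.075 [0.6610824  0.27421854 0.075     ] dist to face 0.017961533572816497 y -0.023089843364447894
0.075 [0.6610824  0.27421854 0.075     ] dist to face 0.02091783357281652 y -0.0234879433644479
0.085 [0.62990093 0.30345193 0.085     ] dist to face 0.02099925267916925 y 0.01953968314807637
0.085 [0.62990093 0.30345193 0.085     ] dist to face 0.023955552679169274 y 0.01914158314807636
0.085 [0.65828513 0.27224672 0.085     ] dist to face 0.021353595324580525 y -0.022637808717022125
0.085 [0.65828513 0.27224672 0.085     ] dist to face 0.024309895324580548 y -0.02303590871702213
```

{"name": "play_rows", "arguments": {
  "rows": [
    [[3,2.8,-6],[0,0,0],40],
    [[3,2.8,-5],[0,0,0],40],
    [[2,1.8,0],[0,0,0],40],
    [[0,0,0],[0,0,0],40]
  ]
}}

```text
clock: 24.5
position: [0.6341, 0.2795, 0.0371]
ee_rot: [0.876, -0.382, 0.116, -0.27]
ft_force: [0.5, -0.5, -0.6]
grip_width: 0.515
```

{"name": "play_rows", "arguments": {
  "rows": [
    [[1.5,1.4,0],[0,0,0],40],
    [[1.5,1.4,0],[0,0,0],40],
    [[0,0,0],[0,0,0],40]
  ]
}}

```text
clock: 24.88
position: [0.6372, 0.282, 0.0371]
ee_rot: [0.876, -0.382, 0.116, -0.27]
ft_force: [0.6, -0.0, -0.3]
grip_width: 0.515
```

{"name": "play_rows", "arguments": {
  "rows": [
    [[1.5,1.4,0],[0,0,0],40],
    [[1.5,1.4,0],[0,0,0],40],
    [[0,0,0],[0,0,0],40]
  ]
}}

```text
clock: 25.25
position: [0.6401, 0.2847, 0.0369]
ee_rot: [0.876, -0.382, 0.116, -0.27]
ft_force: [-0.0, -0.6, -0.9]
grip_width: 0.516
```

```bash
python3 snap2.py a20
```

```text
t 25.25 p [0.6401 0.2847 0.0369] xt [ 0.6814 -0.7319 -0.0026] zt [ 0.4095  0.3842 -0.8275] F [-0.0084 -0.5654 -0.8662] g 0.5161706020809311 
q [ 0.3517  0.58   -0.8731  1.9213  0.6576  0.3104 -1.7075]
```

View pics/a20.png

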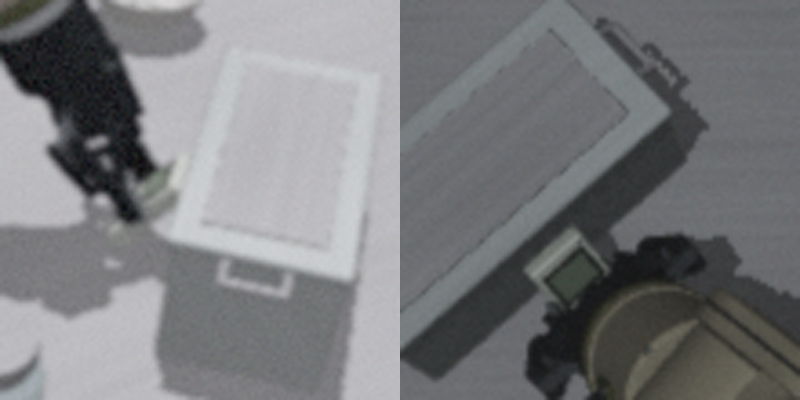

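{"name": "play_rows", "arguments": {
  "rows": [
    [[0,0,0],[4.1,-4.4,0],40],
    [[0,0,0],[0,0,0],40],
    [[0,0,0],[0,0,0],40]
  ]
}}

```text
clock: 25.72
position: [0.6405, 0.285, 0.0375]
ee_rot: [0.861, -0.375, 0.136, -0.315]
ft_force: [0.9, 0.5, -1.1]
grip_width: 0.513
```

{"name": "play_rows", "arguments": {
  "rows": [
    [[1.5,1.4,0],[0,0,0],40],
    [[0,0,0],[0,0,0],40]
  ]
}}

```text
clock: 25.98
position: [0.642, 0.2867, 0.0375]
ee_rot: [0.861, -0.375, 0.136, -0.316]
ft_force: [-0.4, -0.2, -0.7]
grip_width: 0.515
```

{"name": "play_rows", "arguments": {
  "rows": [
    [[1.5,1.4,0],[0,0,0],40],
    [[0,0,0],[0,0,0],40]
  ]
}}

```text
clock: 26.22
position: [0.6428, 0.2873, 0.0366]
ee_rot: [0.861, -0.375, 0.136, -0.315]
ft_force: [-3.6, -2.3, 0.2]
grip_width: 0.516
```

```bash
python3 -c "
from h import *
st()"
```

```text
t 26.225 p [0.6428 0.2873 0.0366] xt [ 0.6816 -0.7317 -0.0026] zt [ 0.4702  0.4408 -0.7646] F [-3.6353 -2.3032  0.1833] g 0.5160038566765036 
q [ 0.336   0.5578 -0.8116  1.9853  0.7007  0.131  -1.7505]
```

{"name": "play_rows", "arguments": {
  "rows": [
    [[-0.7,-0.7,-1.5],[0,0,0],40],
    [[0,0,-1],[0,0,0],40],
    [[0,0,0],[0,0,0],40]
  ]
}}

```text
clock: 26.6
position: [0.6424, 0.2869, 0.0345]
ee_rot: [0.861, -0.375, 0.136, -0.316]
ft_force: [-0.5, 0.2, -0.9]
grip_width: 0.514
```

{"name": "play_rows", "arguments": {
  "rows": [
    [[0,0,-1],[0,0,0],40],
    [[0,0,0],[0,0,0],40]
  ]
}}

```text
clock: 26.85
position: [0.6423, 0.2868, 0.0334]
ee_rot: [0.861, -0.375, 0.136, -0.315]
ft_force: [0.1, 0.4, -1.6]
grip_width: 0.518
```

{"name": "play_rows", "arguments": {
  "rows": [
    [[0,0,-1],[0,0,0],40],
    [[0,0,0],[0,0,0],40]
  ]
}}

```text
clock: 27.1
position: [0.6424, 0.2868, 0.0325]
ee_rot: [0.861, -0.375, 0.136, -0.316]
ft_force: [0.4, 0.7, -0.4]
grip_width: 0.514
```

{"name": "play_rows", "arguments": {
  "rows": [
    [[0,0,-1],[0,0,0],40],
    [[0,0,0],[0,0,0],40]
  ]
}}

```text
clock: 27.35
position: [0.6427, 0.287, 0.0321]
ee_rot: [0.861, -0.375, 0.136, -0.316]
ft_force: [-4.7, -3.7, 6.4]
grip_width: 0.515
```

{"name": "play_rows", "arguments": {
  "rows": [
    [[0,0,-1],[0,0,0],40],
    [[0,0,0],[0,0,0],40]
  ]
}}

```text
clock: 27.6
position: [0.6429, 0.2871, 0.0319]
ee_rot: [0.861, -0.375, 0.137, -0.316]
ft_force: [-12.7, -8.4, 17.3]
grip_width: 0.516
```

```bash
python3 snap2.py a21
```

```text
t 27.6 p [0.6429 0.2871 0.0319] xt [ 0.6818 -0.7316 -0.0012] zt [ 0.4725  0.4416 -0.7627] F [-12.7307  -8.372   17.323 ] g 0.5163753511521415 
q [ 0.3179  0.5588 -0.7885  1.9893  0.7126  0.1133 -1.7635]
```

View pics/a21.png

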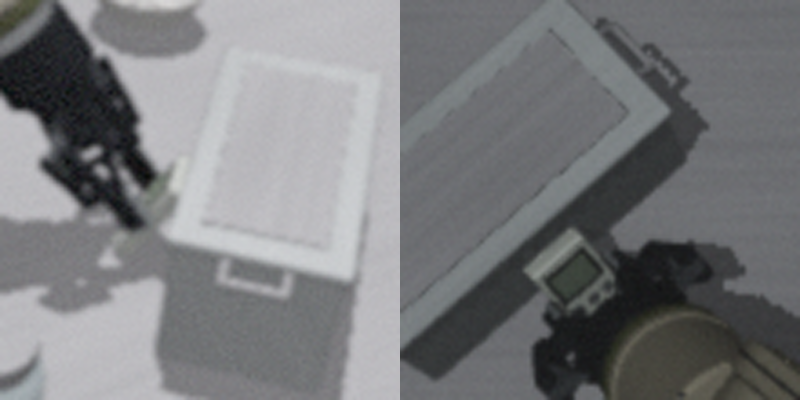

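{"name": "play_rows", "arguments": {
  "rows": [
    [[0,0,1],[0,0,0],40],
    [[0,0,0],[0,0,0],46],
    [[0,0,0],[0,0,0],50],
    [[0,0,0],[0,0,0],56],
    [[0,0,0],[0,0,0],62],
    [[0,0,0],[0,0,0],66],
    [[0,0,0],[0,0,0],66]
  ],
  "force": 20
}}

```text
clock: 28.58
position: [0.6423, 0.2868, 0.0315]
ee_rot: [0.861, -0.375, 0.136, -0.315]
ft_force: [0.3, -0.4, 0.0]
grip_width: 0.775
```

```bash
python3 snap2.py a22
```

```text
t 28.575 p [0.6423 0.2868 0.0315] xt [ 0.6816 -0.7317 -0.0026] zt [ 0.4707  0.4413 -0.764 ] F [ 0.2798 -0.3705  0.0034] g 0.7745273179470401 
q [ 0.3211  0.5602 -0.792   1.9892  0.7116  0.1163 -1.762 ]
```

View pics/a22.png

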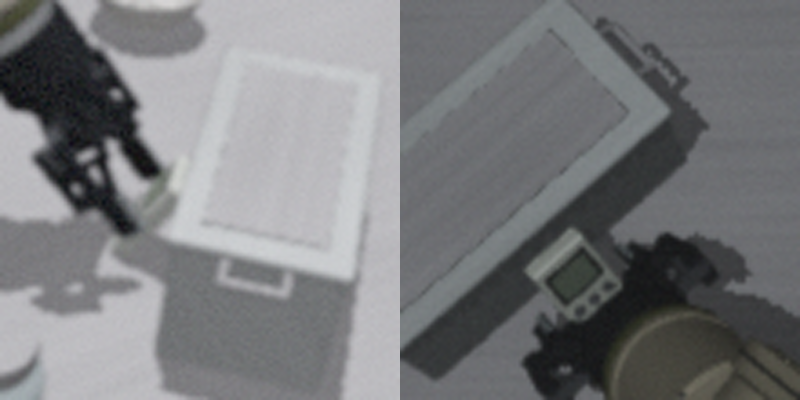

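{"name": "play_rows", "arguments": {
  "rows": [
    [[-3,-3,5],[0,0,0],66],
    [[-6,-5.6,9.7],[0,0,0],66],
    [[-8,-7.5,13],[0,0,0],66],
    [[-10,-9.4,16],[0,0,0],66],
    [[-12,-11,20],[0,0,0],66],
    [[-14,-13,23],[-4,4.4,0],66],
    [[-20,-25,20],[-4,4.4,0],66],
    [[-20,-40,10],[-4,4.4,0],66],
    [[-20,-40,10],[-4,4.4,0],66],
    [[-10,-40,0],[-4,4.4,0],66],
    [[0,-30,0],[0,0,0],66],
    [[0,0,0],[0,0,0],66]
  ]
}}

```text
clock: 30.18
position: [0.5195, 0.0598, 0.1581]
ee_rot: [0.912, -0.401, 0.033, -0.085]
ft_force: [-0.4, 0.3, -0.4]
grip_width: 0.774
```

```bash
python3 snap2.py a23
python3 - <<'E'
from h import *;import cv2
cv2.imwrite('pics/a23s.png',camera('scene'));cv2.imwrite('pics/a23t.png',camera('top'))
E
```

```text
t 30.175 p [0.5195 0.0598 0.1581] xt [ 0.6769 -0.736  -0.0078] zt [ 0.1278  0.128  -0.9835] F [-0.3991  0.2531 -0.3952] g 0.7743702886596637 
q [ 1.1027  0.3603 -1.3969  1.8946  0.3062  1.0382 -1.2194]
```

View pics/a23.png

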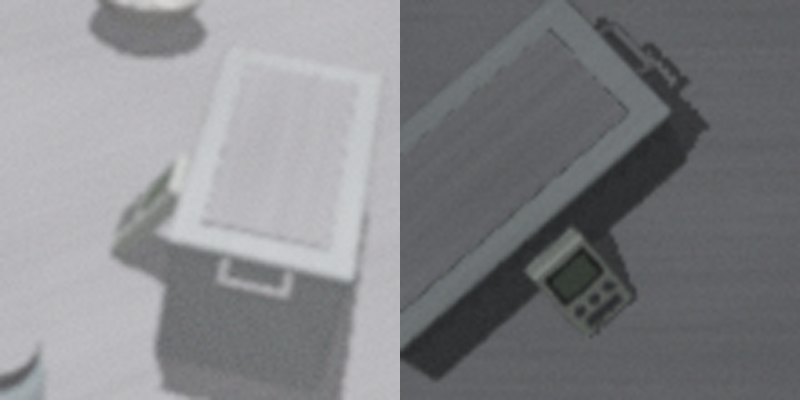

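View pics/a23s.png

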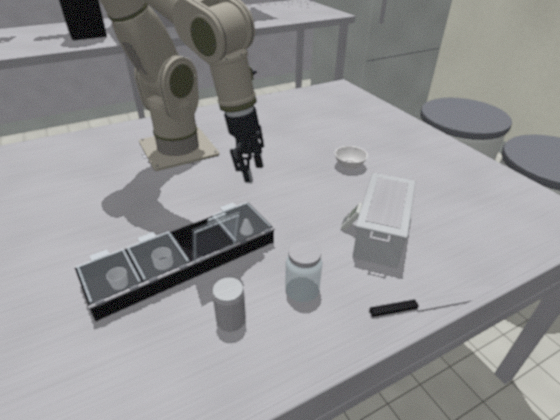

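View pics/a23t.png

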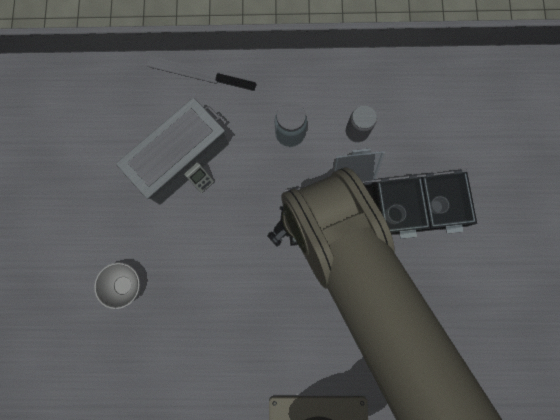

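Run:
```python
from h import *
import cv2
k=400/110;t=cv2.imread('pics/a23t.png')
cv2.imwrite('pics/a24.png',cv2.resize(t[150:200,170:225],None,fx=12,fy=12,interpolation=cv2.INTER_CUBIC))
s=cv2.imread('pics/a23s.png')
cv2.imwrite('pics/a24s.png',cv2.resize(s[195:240,335:380],None,fx=12,fy=12,interpolation=cv2.INTER_CUBIC))
```

```text
(no output)
```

View pics/a24.png

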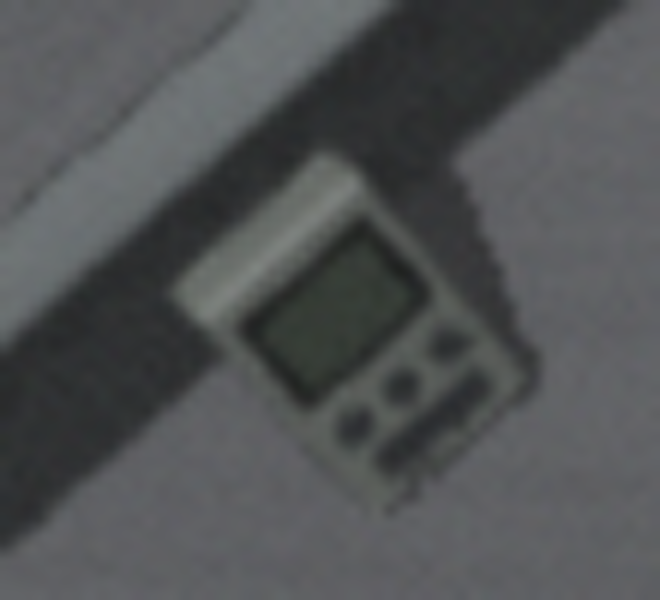

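View pics/a24s.png

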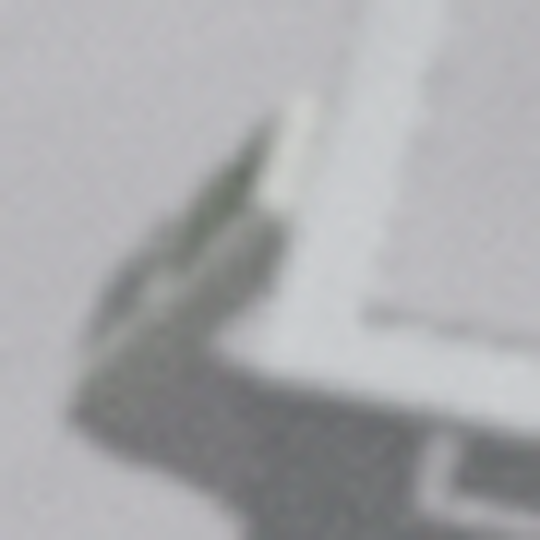

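Run:
```python
from h import *
u=np.array([.734,.679])
f=lambda p:un(p,12,170,150)
for a in (25,30,35,40,45):
    r=np.radians(a);zh=.076*np.cos(r);zf=.016*np.sin(r);zhf=zh+zf
    hb=np.mean([onz('top',*f(p),zh)[:2] for p in[(175,292),(328,155)]],0)@u
    hf=np.mean([onz('top',*f(p),zhf)[:2] for p in[(215,325),(365,195)]],0)@u
    ff=np.mean([onz('top',*f(p),zf)[:2] for p in[(390,508),(535,380)]],0)@u
    print(a,'meas',(hb-ff)*1e3,(hf-ff)*1e3,'pred',76*np.sin(r)+16*np.cos(r),76*np.sin(r))
```

```text
25 meas 46.440523033096426 32.87541532189975 pred 46.619912484879556 32.118987892293156
30 meas 47.88408106188102 33.85932082086984 pred 51.856406460551014 37.99999999999999
35 meas 49.487598295108846 35.018380156758624 pred 56.69824187130337 43.591809162679496
40 meas 51.23887099840463 36.34377218816098 pred 61.10856942608063 48.85185833617698
45 meas 53.124570929048986 37.82540988142391 pred 65.05382386916237 53.740115370177605
```

The timer stands against the tin at a lean of about 25–28°, square to it and display out. Scene and top views show the other lids shut and the bystanders in place. Handing in.

```bash
python3 -c "
from workcell import manip
print(manip.hand_in())"
```

```text
the job is handed in; nothing more can be done
None
```

The timer is out of compartment 1 and stands on its foot edge, leaning back against the tin's near long side, display outwards. The job was handed in at about 30 s of the 64 s allowed, and no verdict was reported.

**What I did:** I pushed lid 1 up by its tab until it rested on its stop. I then dragged the timer about 16 mm away from the wall, gripped it by its sides and lifted it to about 0.2 m. I lowered it against the tin until it touched both the tin and the bench, then released it and moved the arm clear.

**Last checks:**
- **Lean:** the top view gives about 25–28° from upright; the tool angle at release suggested 30°. Either is within the 4–45° allowed.
- **Squareness:** just before contact, the timer's head edge was parallel to the tin face to within about 0.4 mm.
- **Resting:** it stayed leaning after release and when the arm withdrew. The arm then read no contact force.
- **Other things:** in the pictures lid 1 is still up, the other lids look shut, and the jar, bowl and shaker look unmoved. I did not measure their positions again. The arm hid lid 0 from above, so I checked it only in the side view.

**What went wrong or disagreed:**
- **Mistyped turn:** while the fingers were around the timer, one row turned the tool about z. It was clipped to 10.7° and I undid it at once. The timer did not visibly move.
- **Unexplained contact:** the gripper met a light resistance of up to 12 N on the way down in the compartment. I gripped about 1.5 mm higher instead.
- **Height mismatch:** the camera put the held timer about 3 mm higher than calculated, so I set it down by force instead of by height.

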